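# Assemble the sprung guide-roller spindle: bearing, spacer, quarter-turn retainer

## Robot

A 7-joint arm with a two-finger parallel gripper is mounted at the origin on the work surface. World frame = base frame: x ahead of the robot, y to its left, z up, the work surface at z = 0. Lengths are in m, angles in degrees, forces in N, time in s.
With the tool pointing down it reaches from about 0.425 to 0.875 m from the base axis. Payload 4.7 kg.
Tool frame: the origin (TCP) lies on the centre line of the jaws, within the pads' length; the fingertips stand ahead of it and the grasp point (between the pads) lies 2 mm behind it (env.tip_reach is the x of the fingertips in the tool frame, in m); x points along the fingers, z is the direction in which the jaws open and shut, and the axes are right-handed (so a half turn about x gives the same grasp; the last joint's range is limited). The gripper opens to 87 mm and grips with 3 to 60 N. Pads are 19 mm wide; open, the fingers measure 117 mm over their backs; the gripper's body (75 mm by 190 mm) begins 51 mm behind the grasp point.
Start: joints at [-68.921, 18.392, -4.016, 83.108, 1.295, 78.541, -3.26], TCP at [0.225, 0.61, 0.24] pointing down, gripper open.
Joint ranges: [-163.93, 163.93], [-17.29, 119.83], [-79.2, 71.16], [3.27, 140.29], [-89.18, 269.18], [5.43, 117.66], [-154.24, 154.24]. Speed limits (degrees/s): [147.25, 147.25, 180, 180, 180, 180, 180].

## Interface

Orientations are given as [roll, pitch, yaw] about the fixed x, y, z axes, in that order (R = Rz(yaw) Ry(pitch) Rx(roll)).
In Python, from cell import telemetry, optics, env, models gives the robot as it stands.
- The arm moves only by the shell command python3 -m pendant 'ROWS' [FORCE]. ROWS is JSON, a list of rows, each a list of 3 entries, a list of its own where there are three numbers: the finger opening in mm, from 0 to 87, then the shift along the tool's x, y, z in mm, then the turn, a rotation vector about the tool's x, y, z in rad. A call has 1 to 10 rows; each row is the pose to reach, as a shift and turn from the pose commanded when the call began, along the tool's axes at that moment; what a row does not reach only later rows make up. A row lasts 1/12 s, in which the tool goes at most 41.7 mm and 7.16 degrees, less where a joint would pass 70% of its speed; a pose out of reach is approached as far as the arm can. A call with a gripper value outside its range is refused whole. The fingers move at their own pace and stop on an object; FORCE is the grip in N (left out, the last holds). Time passes only in rows, so rows that repeat a pose let the fingers close. It gives the time, the measured TCP pose, the force and the opening at its end, in the units of the state.
- telemetry.get_obs(): the state, without advancing time (a new reading comes with each control period).
- optics.read_camera(name): name is "side" or "top"; returns a dict with "image" (400x640x3 uint8, blue, green, red), "range_z" (400x640 float32, m along the optical axis (not along the pixel's ray), 0 where there is no reading), "fx", "fy", "cx", "cy" (pixels), "k1" (the pictures are not rectified: a ray, as slopes to the right and down, at radius r is drawn at 1 + k1 r^2 times it, then the intrinsics apply), "cam_to_world" (4x4, takes a point from camera to world coordinates). Camera axes: x right, y up, looking along -z (the intrinsics and any distortion apply to the point x, -y, -z); pixel columns grow to the right and rows downward; lengths in m; the calibration is good to about 2 mm. A picture is of the moment at which its call begins.
- env.sign_off(): hands the job in, once; it reports no verdict.
Trained networks look in the newest picture that a camera, given by its name, has taken for a name from the list of things; names that differ only in an ending like _2 or _b are one class to them, and where a whole thing is asked for, a point or a joint stands for the part that bears it (a point fixed in the world has none). Each returns a list of dicts, best first, with "confidence" (0 to 1); they miss things now and then, are a little off and sometimes report something else, mostly with a low value. They report only what shows in the picture. A call takes as long as a camera call. They do not tell look-alikes from the thing itself.
- models.masks_of(camera, label): "pixels" (400x640 bool, what is visible of it) and "extent" ([left, top, right, bottom] as shares, 0 to 1, of the picture: columns of its width, rows of its height, round what is visible of it).
- models.landmark_of(camera, label): "centre" ([row, column] as shares, 0 to 1, of the picture: columns of its width, rows of its height: a listed point, or the origin of a listed thing).
The state is a dict: "time_s": time; "qpos": joint angles; "joint_velocities": joint speeds; "effort": joint torques, N m; "tool_pos": TCP position; "tool_rot": TCP orientation; "force": force on the tool from outside, world axes, zero at the start; "wrist_torque": the same for the moment, N m; "grip_width": finger opening in m.
Only numpy, scipy, OpenCV 4.12 (cv2) and the standard library are available. Lean on these libraries where they do the work, as an engineer would, in place of code of your own. Each camera call takes 0.05 s, during which the arm holds its last target.

## Task

Build up the guide-roller spindle that stands clamped in the vice: slide on the ball bearing, then the black spacer, and lock them with the brass retainer - feel for the angle at which its slot drops over the cross pin, press it down against the spring, give it a quarter turn and let it up so that the pin beds in the groove across the retainer and holds the stack under spring load. Press gently, never harder than about 30 N on the spindle, leave the other things on the bench where they are, and let go at the end.

Things in the scene. Friction and masses are not known exactly. Their poses are not given: they have to be found in the camera images.
- vice: Fixed green machine vice; origin on the bench under the spindle's axis, z up. Foot 130 mm along its x; jaws 100 mm along x, tops 70 mm above the bench. It reaches 100 mm to -y and 180 mm to +y, where its screw and cross handle (130 mm long, 50 mm up) are. A steel spindle stands upright between the jaws, clamped tight so that it does not turn.
- seat (a point): Spindle axis at the top face of the sprung brass thrust collar (29 mm across) when the spring is not pressed, 100 mm above the bench; axes as the vice's. Fixed to the vice: does not move with the collar. From here up the shaft is 20 mm in diameter to 18 mm above this point (2.5 mm chamfer at its top), then a neck 7.4 mm in diameter, its pointed tip 39.5 mm above it.
- pin (a point): Middle of the level round steel cross pin through the neck, 33.5 mm above the seat: 6 mm thick, 19 mm long, so no wider than the shaft. The pin may point any way round: its angle in the level plane is not measured (this point's axes are the vice's) and must be seen or felt.
- collar (a joint): How far the sprung thrust collar is pressed down, m: 0 free, 0.011 spring solid. The spring pushes back with 3.6 N at the start of its travel and 1.2 N more per mm. About 0.005 when the retainer is locked with the pin bedded in its groove.
- bearing: Ball bearing, steel with a blue seal: 42 mm outside, 22 mm bore, 12 mm thick, about 70 g. Lies flat on the bench. Origin at its middle, z along its axis; both faces alike.
- spacer: Black steel spacer sleeve: 32 mm outside, 22 mm bore, 18 mm long, about 60 g. Stands on end on the bench. Origin at its middle, z along its axis; both ends alike.
- retainer: Brass retainer cup: 46 mm outside, serrated rim, 14 mm high, about 90 g, lying right way up (hollow up). Origin at the centre of its underside, z up. Its floor is 8 mm thick with a through slot 11 mm wide, 24 mm long along its x axis. The slot passes over the cross pin within about 12 degrees; otherwise the underside meets the pin's top, 36.5 mm above the seat.
- groove (a point): Point on the retainer's axis at its floor's top face, 8 mm above its underside; axes as the retainer's. A groove 11 mm wide, 2.5 mm deep runs along y over that face: the pin beds in it after a quarter turn either way from the slot. Resting on spacer and bearing, the floor must be pressed down 8 to 9 mm to turn under the pin; let up, it rises until bedded.
- bush: Bystander: copper-coloured bush, 28 mm across, 30 mm high, standing. Leave alone.
- nut: Bystander: large steel hexagon nut, 36 mm across the flats, 16 mm high. Leave alone.
- wrench: Bystander: wrench, 190 mm long, lying. Leave alone.
- screwdriver: Bystander: screwdriver, 190 mm long, lying. Leave alone.
- hammer: Bystander: hammer, 270 mm long, lying. Leave alone.
- brush: Bystander: bench brush, 200 mm long, lying. Leave alone.
- oil: Bystander: green oil bottle, 56 mm across, 150 mm high. Leave alone.
Not all that is in view belongs to the job. What is meant by the retainer is not pink, purple or red, and is the smaller of those in its own colour.

How it is judged (in metres and radians):
On the way, in this order (a step that is already met when the one before it is completed fails the run):
1. the bearing lies on the thrust collar (horizontal distance between bearing and seat below 0.004 m and z of bearing in the frame of seat between 0.003 and 0.0085 m), for 0.2 s.
2. the spacer stands on the bearing (horizontal distance between each of bearing, spacer and seat below 0.004 m and z of bearing in the frame of seat between 0.001 and 0.0085 m and z of spacer in the frame of seat between 0.0165 and 0.0235 m), for 0.2 s.
3. the retainer is locked under the cross pin with the pin bedded in its groove (horizontal distance between each of bearing, spacer and seat below 0.004 m and z of bearing in the frame of seat between -0.002 and 0.0045 m and z of spacer in the frame of seat between 0.013 and 0.0195 m and horizontal distance between retainer and seat below 0.005 m and angle between retainer's own z axis and vertical below 0.1 rad and z of retainer in the frame of seat between 0.021 and 0.0285 m and value of joint collar between 0.003 and 0.0062 m), for 0.2 s.
At the end, for the whole second after the job is handed in: On the shaft: bearing lowest, spacer, retainer, each within 4 mm of the axis (retainer 5 mm), level and at rest; the spring held pressed by 3.0 to 6.2 mm by the pin bedded in the retainer's groove; middle of bearing -2 to 4.5, of spacer 13 to 19.5, underside of retainer 21 to 28.5 mm above the seat (all of step 3 and linear speed of each of bearing, spacer, retainer below 0.02 m/s); the robot touches nothing.
It fails at once if the bearing, spacer or retainer is pressed on the spindle, its collar or the vice with more than 30 N (contact force between any of bearing, spacer, retainer and vice above 30 N).
It fails at once if a bystander is moved by more than 30 mm (distance of any of bush, nut, wrench, screwdriver, hammer, brush, oil from where it was at the start of the episode above 0.03 m).
It also fails if it takes over 72 s, if anything falls off the work surface, if the arm or the gripper's body presses on something with over 40 N, if the wrist force passes 120 N, or if a joint passes its speed limit or range.

## Working session

There is one attempt and no reset: what is moved stays moved. The work goes in short steps, Python scripts to look and compute and a shell command to move; the robot and the scene stay as the last step left them, time stands still between calls to the robot, and variables do not carry over. Pictures are saved under pics/ and viewed, and the job is handed in when it is done.

```bash
ls -la; mkdir -p pics
cat > h.py <<'E'
import numpy as np, cv2
from cell import telemetry, optics, env, models
from scipy.spatial.transform import Rotation as R
def cloud(c):
    h,w=c["range_z"].shape
    v,u=np.mgrid[0:h,0:w].astype(float)
    return px(c,u.ravel(),v.ravel(),c["range_z"].ravel()).reshape(h,w,3)
def px(c,u,v,d):
    xd=(np.asarray(u,float)-c["cx"])/c["fx"]; yd=(np.asarray(v,float)-c["cy"])/c["fy"]
    x,y=xd.copy(),yd.copy()
    for _ in range(15):
        s=1+c["k1"]*(x*x+y*y); x=xd/s; y=yd/s
    d=np.asarray(d,float)
    P=np.stack([x*d,-y*d,-d,np.ones_like(d)],-1)
    return (P@np.array(c["cam_to_world"]).T)[...,:3]
def atz(c,u,v,z):
    o=px(c,np.array([u]),np.array([v]),np.array([0.]))[0]; p=px(c,np.array([u]),np.array([v]),np.array([1.]))[0]
    d=p-o; return o+d*(z-o[2])/d[2]
def st():
    o=telemetry.get_obs(); print({k:np.round(o[k],4).tolist() for k in ("time_s","tool_pos","tool_rot","force","wrist_torque","grip_width","qpos")}); return o
E
python3 - <<'E'
from h import *
st(); print(env.tip_reach)
for n in ("top","side"):
    c=optics.read_camera(n); cv2.imwrite(f"pics/{n}0.png",c["image"])
    print(n,c["fx"],c["fy"],c["cx"],c["cy"],c["k1"],np.round(c["cam_to_world"],3).tolist())
    for l in ("vice","bearing","spacer","retainer","groove","pin","seat","bush","nut","oil"):
        for m in models.landmark_of(n,l)[:4]:
            r,cc=m["centre"][0]*400,m["centre"][1]*640
            i,j=int(min(r,399)),int(min(cc,639)); d=c["range_z"][i,j]
            print(n,l,round(m["confidence"],2),"rc",round(r,1),round(cc,1),np.round(px(c,[cc],[r],[d])[0],4))
E
```

```text
total 12
drwxr-xr-x  3 agent agent 4096 Dec  6 10:51 .
drwxr-xr-x 23 root  root  4096 Dec  6 10:51 ..
drwxr-xr-x  2 agent agent 4096 Dec  6 10:51 pics
{'time_s': 0.0, 'tool_pos': [0.2251, 0.6092, 0.2385], 'tool_rot': [-176.4836, 89.8911, -106.7537], 'force': [-0.1217, -0.0585, 0.0709], 'wrist_torque': [-0.0259, -0.0296, -0.0323], 'grip_width': 0.0871, 'qpos': [-68.9208, 18.4367, -4.014, 83.1772, 1.2953, 78.54, -3.2594]}
0.017
top 387.616421176063 387.616421176063 322.05640211716883 200.40051619531428 -0.02340369310486604 [[-0.005, 0.99, -0.142, 0.433], [-1.0, -0.008, -0.022, -0.024], [-0.023, 0.142, 0.99, 1.114], [0.0, 0.0, 0.0, 1.0]]
top vice 0.91 rc 219.8 258.7 [0.5274 0.1636 0.1171]
top bearing 0.67 rc 243.9 409.8 [ 0.4665 -0.2473  0.0021]
top spacer 0.41 rc 257.1 367.1 [ 0.4301 -0.1254  0.0019]
top retainer 0.88 rc 211.8 327.1 [ 0.5598 -0.0129  0.0055]
top retainer 0.58 rc 178.0 329.8 [ 0.6591 -0.0213  0.0038]
top retainer 0.5 rc 184.7 365.4 [ 0.4335 -0.0235  1.1142]
top retainer 0.48 rc 208.0 391.8 [ 0.57   -0.1997 -0.    ]
top groove 0.78 rc 211.5 325.7 [ 0.5611 -0.0087  0.0007
[... 1149 characters left out ...]
.1 [ 0.5662 -0.0033 -0.0022]
side retainer 0.59 rc 236.6 350.4 [ 0.6154 -0.128   0.0116]
side retainer 0.56 rc 263.4 352.1 [ 0.566  -0.2167  0.0133]
side groove 0.85 rc 214.0 347.7 [ 0.6556 -0.0471  0.0185]
side groove 0.83 rc 215.7 314.8 [0.5716 0.002  0.0099]
side groove 0.54 rc 237.5 316.1 [ 0.5337 -0.0798  0.0054]
side groove 0.52 rc 259.9 350.5 [ 0.5763 -0.1932 -0.0007]
side pin 0.78 rc 158.0 277.8 [0.534  0.1727 0.1317]
side seat 0.59 rc 165.7 277.7 [0.5292 0.167  0.1084]
side bush 0.49 rc 255.6 410.2 [ 0.7175 -0.2608  0.0059]
side bush 0.29 rc 236.6 351.9 [ 0.6185 -0.1306  0.0124]
side nut 0.7 rc 265.3 384.4 [ 0.634  -0.2609  0.0126]
side oil 0.94 rc 146.4 286.7 [0.6584 0.4085 0.0277]
```

Run:
```python
import cv2
for n,(a,b,c,d) in {"top":(120,290,200,500),"side":(120,310,220,440)}.items():
    i=cv2.imread(f"pics/{n}0.png"); z=i[a:b,c:d]; s=min(800/z.shape[1],600/z.shape[0])
    cv2.imwrite(f"pics/{n}0z.png",cv2.resize(z,None,fx=s,fy=s,interpolation=cv2.INTER_CUBIC)); print(s)
```

```text
2.6666666666666665
3.1578947368421053
```

View pics/top0.png

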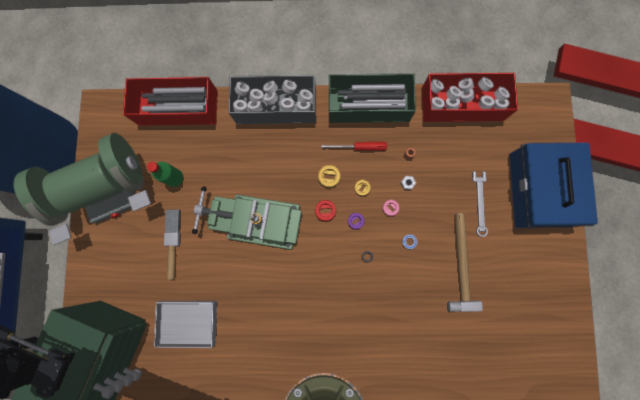

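View pics/side0.png

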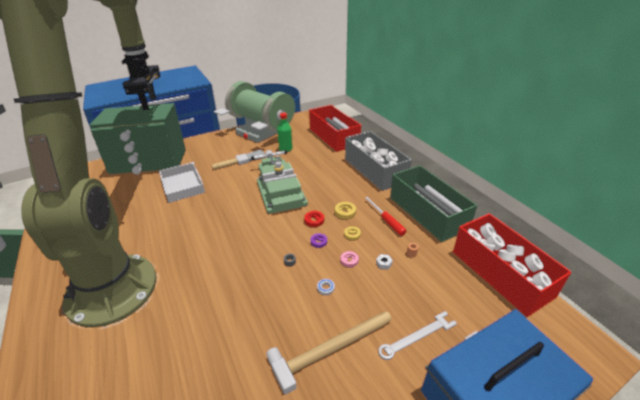

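View pics/top0z.png

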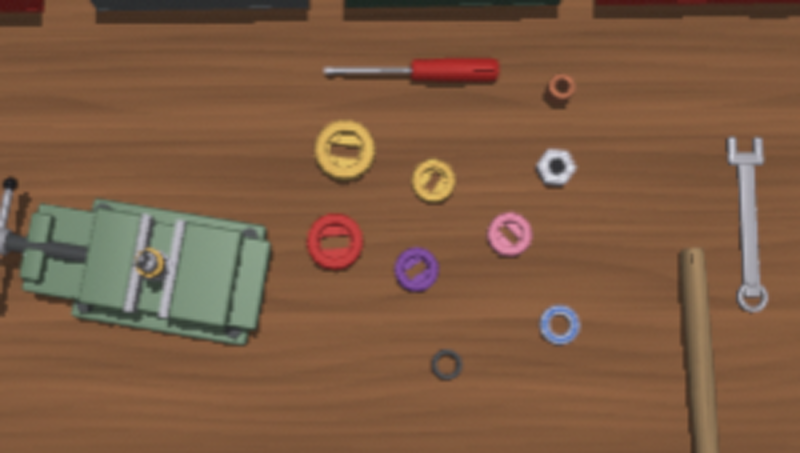

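View pics/side0z.png

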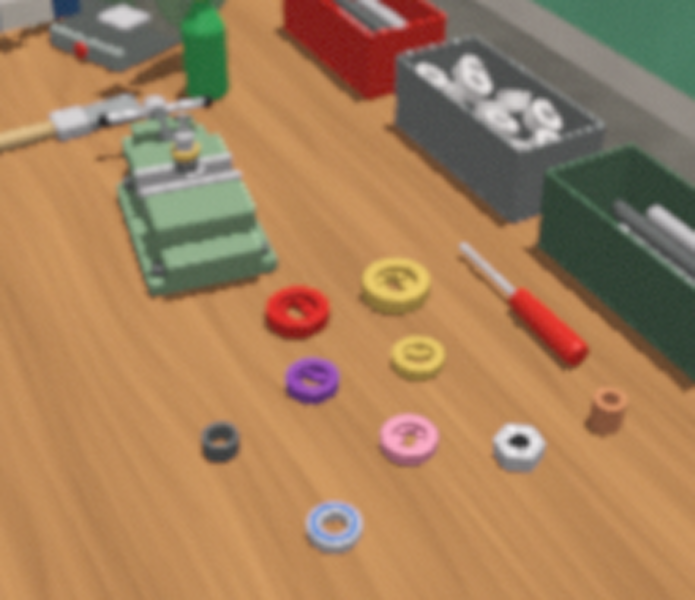

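The brass retainer is the smaller yellow ring, at top (363,188) and side (352,233). The bearing is at top (410,242), the spacer at (367,257) and the spindle at about (258,218). Next I'll measure them more precisely.

Run:
```python
from h import *
g={"bearing":(0.012,(243,410),(288,327)),"spacer":(0.018,(257,367),(259,289)),"retainer":(0.014,(187,363),(233,352))}
C={n:optics.read_camera(n) for n in ("top","side")}
for l,(h,t,s) in g.items():
    for n,k in (("top",t),("side",s)):
        c=C[n]; P=cloud(c)
        for m in models.masks_of(n,l):
            M=m["pixels"]; v,u=np.nonzero(M)
            if len(v)<20 or np.hypot(v.mean()-k[0],u.mean()-k[1])>8: continue
            # outer hull filled
            hull=cv2.convexHull(np.stack([u,v],1).astype(np.int32))
            F=np.zeros((400,640),np.uint8); cv2.fillPoly(F,[hull],1); vv,uu=np.nonzero(F)
            pts=np.array([atz(c,a,b,h/2) for a,b in zip(uu,vv)])
            Q=P[M]; 
            print(l,n,round(m["confidence"],2),len(v),"px",u.mean().round(1),v.mean().round(1),"mid-plane centroid",pts.mean(0).round(4),"ext",np.ptp(pts,0).round(4),"depth med",np.median(Q,0).round(4))
            ring=P[F>0]; print("   z pct",np.percentile(ring[:,2],[5,25,50,75,95]).round(4))
# bench flatness
for n in C:
    P=cloud(C[n]); 
    sel=(P[...,0]>.35)&(P[...,0]<.5)&(P[...,1]>-.35)&(P[...,1]<-.05); print(n,"bench z",np.percentile(P[sel][:,2],[5,50,95]).round(4))
# spindle
for n in C:
    P=cloud(C[n]); sel=(P[...,2]>.1)&(P[...,2]<.15)&(np.hypot(P[...,0]-.532,P[...,1]-.17)<.03)
    v,u=np.nonzero(sel)
    print(n,"spindle pts",len(v)); 
    for a,b in zip(u,v): print((a,b),P[b,a].round(4).tolist(),end=" ")
    print()
```

```text
bearing top 0.48 157 px 408.5 241.5 mid-plane centroid [ 0.4733 -0.2431  0.006 ] ext [0.0369 0.0427 0.    ] depth med [ 0.474  -0.2413  0.0125]
   z pct [0.0003 0.0027 0.0118 0.0141 0.017 ]
bearing side 0.58 205 px 325.0 286.8 mid-plane centroid [ 0.4729 -0.2446  0.006 ] ext [0.0433 0.0474 0.    ] depth med [ 0.4711 -0.2468  0.0112]
   z pct [-0.      0.0055  0.0109  0.0124  0.0137]
spacer top 0.63 69 px 367.8 256.0 mid-plane centroid [ 0.4329 -0.1263  0.009 ] ext [0.028  0.0311 0.    ] depth med [ 0.4333 -0.1266  0.0183]
   z pct [-0.0011  0.0018  0.0149  0.0192  0.021 ]
spacer side 0.45 125 px 289.1 259.4 mid-plane centroid [ 0.4322 -0.1238  0.009 ] ext [0.0329 0.046  0.    ] depth med [ 0.4321 -0.1275  0.0135]
   z pct [0.0009 0.0056 0.0132 0.017  0.0193]
retainer top 0.57 155 px 362.8 187.5 mid-plane centroid [ 0.6293 -0.1165  0.007 ] ext [0.0442 0.0408 0.    ] depth med [ 0.6284 -0.1166  0.0143]
   z pct [0.0008 0.0069 0.0128 0.0156 0.0188]
retainer side 0.62 189 px 351.7 233.3 mid-plane centroid [ 0.6288 -0.1138  0.007 ] ext [0.0501 0.0555 0.    ] depth med [ 0.6274 -0.1163  0.
[... 8259 characters left out ...]
64(167)) [0.5218, 0.1724, 0.103] (np.int64(276), np.int64(167)) [0.524, 0.1693, 0.104] (np.int64(277), np.int64(167)) [0.526, 0.1657, 0.1053] (np.int64(278), np.int64(167)) [0.5303, 0.1684, 0.1025] (np.int64(279), np.int64(167)) [0.5335, 0.1683, 0.1016] (np.int64(281), np.int64(167)) [0.5384, 0.1637, 0.1026] (np.int64(275), np.int64(168)) [0.5201, 0.1684, 0.102] (np.int64(276), np.int64(168)) [0.5233, 0.1682, 0.1011] (np.int64(277), np.int64(168)) [0.5256, 0.1655, 0.1019] (np.int64(278), np.int64(168)) [0.5292, 0.1664, 0.1003] (np.int64(279), np.int64(168)) [0.5315, 0.1635, 0.1012] (np.int64(280), np.int64(168)) [0.5346, 0.1631, 0.1005] (np.int64(276), np.int64(169)) [0.5213, 0.1635, 0.1006]
```

```bash
cat > fit.py <<'E'
from h import *
from scipy.optimize import least_squares, minimize
def cyl(p,r,z0,z1):
    d=np.hypot(p[...,0],p[...,1])-r; e=np.abs(p[...,2]-(z0+z1)/2)-(z1-z0)/2
    return np.minimum(np.maximum(d,e),0)+np.hypot(np.maximum(d,0),np.maximum(e,0))
def box(p,h):
    q=np.abs(p)-h; return np.linalg.norm(np.maximum(q,0),axis=-1)+np.minimum(q.max(-1),0)
def spindle(p,a):
    q=p.copy(); c,s=np.cos(a),np.sin(a)
    pin=np.stack([-s*p[...,0]+c*p[...,1],p[...,2]-.1335,c*p[...,0]+s*p[...,1]],-1)
    return np.minimum.reduce([cyl(p,.0145,.09,.1),cyl(p,.0095,.09,.118),cyl(p,.0037,.11,.1385),cyl(pin,.003,-.0095,.0095),p[...,2]-.07])
def ring(R_,r,h):
    def f(p,a): return np.minimum(np.maximum(cyl(p,R_,0,h),-cyl(p,r,-1,1)),p[...,2])
    return f
def ret(p,a):
    c,s=np.cos(a),np.sin(a); q=np.stack([c*p[...,0]+s*p[...,1],-s*p[...,0]+c*p[...,1],p[...,2]],-1)
    b=np.maximum(cyl(q,.023,0,.014),-cyl(q,.019,.008,.03))
    b=np.maximum(b,-box(q,np.array([.012,.0055,.05])))
    b=np.maximum(b,-box(q-np.array([0,0,.008]),np.array([.0055,.03,.0025])))
    return np.minimum(b,p[...,2])
def render(sdf,o,d,xy,a,n=45):
    t=np.full(len(d),0.85*np.abs(o[2]/d[:,2]).min()); sh=np.array([xy[0],xy[1],0])
    for _ in range(n): t=t+sdf(o+d*t[:,None]-sh,a)/np.linalg.norm(d,axis=1)*0.95
    return t
def run(c,sdf,x0,y0,angs,rad=.035,zr=.02,mask=None):
    P=cloud(c); D=c["range_z"]
    sel=(np.hypot(P[...,0]-x0,P[...,1]-y0)<rad)&(D>0)
    v,u=np.nonzero(sel); 
    o=px(c,[0.],[0.],[0.])[0]
    # supersample 2x2
    offs=[(-.25,-.25),(-.25,.25),(.25,-.25),(.25,.25)]
    ds=[px(c,u+a,v+b,np.ones(len(u)))-o for a,b in offs]
    m=D[v,u]
    def cost(p,ang):
        t=np.mean([render(sdf,o,d,p[:2],ang) for d in ds],0); r=(m-t-p[2])/.003
        return np.mean(np.log1p(r*r))
    best=[]
    for a in angs:
        q=minimize(lambda p:cost(np.array([p[0]*.01,p[1]*.01,p[2]*.01]),a),[x0*100,y0*100,0],method="Nelder-Mead",options=dict(xatol=.02,fatol=1e-4,maxfev=90,initial_simplex=[[x0*100,y0*100,0],[x0*100+.3,y0*100,0],[x0*100,y0*100+.3,0],[x0*100,y0*100,.2]]))
        best.append((q.fun,np.degrees(a),q.x*.01))
    return best
E
cat > f1.py <<'E'
from fit import *
C={n:optics.read_camera(n) for n in ("top","side")}
A=np.radians(np.arange(0,180,12))
for nm,f,x,y,ang,rad in (("spindle",spindle,.532,.172,A,.02),("bearing",ring(.021,.011,.012),.473,-.243,[0],.035),("spacer",ring(.016,.011,.018),.4325,-.126,[0],.03),("retainer",ret,.629,-.1155,A,.035)):
    for n in C:
        b=run(C[n],f,x,y,ang,rad)
        print(nm,n); 
        bs=sorted(b,key=lambda z:z[0])[:4]
        for q in bs: print("   %.4f %.0f"%q[:2],q[2].round(4))
        if len(b)>1: print("   ",[ (int(round(q[1])),round(q[0],3)) for q in b])
E
time python3 f1.py
```

```text
spindle top
   1.0588 156 [ 0.5337  0.1747 -0.0018]
   1.0595 144 [ 0.5338  0.1747 -0.0018]
   1.1124 168 [ 0.5337  0.1747 -0.0018]
   1.1222 132 [ 0.5338  0.1746 -0.0018]
    [(0, np.float64(1.192)), (12, np.float64(1.27)), (24, np.float64(1.301)), (36, np.float64(1.323)), (48, np.float64(1.348)), (60, np.float64(1.358)), (72, np.float64(1.363)), (84, np.float64(1.348)), (96, np.float64(1.32)), (108, np.float64(1.279)), (120, np.float64(1.185)), (132, np.float64(1.122)), (144, np.float64(1.06)), (156, np.float64(1.059)), (168, np.float64(1.112))]
spindle side
   1.2849 156 [ 0.5333  0.1794 -0.0034]
   1.2880 144 [ 0.5332  0.1795 -0.0039]
   1.3415 132 [ 0.5325  0.1777 -0.0017]
   1.3509 168 [ 0.5333  0.1788 -0.0028]
    [(0, np.float64(1.366)), (12, np.float64(1.412)), (24, np.float64(1.452)), (36, np.float64(1.444)), (48, np.float64(1.542)), (60, np.float64(1.544)), (72, np.float64(1.585)), (84, np.float64(1.586)), (96, np.float64(1.539)), (108, np.float64(1.458)), (120, np.float64(1.404)), (132, np.float64(1.342)), (144, np.float64(1.288)), (156, np.float64(1.285)), (168, np.float
[... 676 characters left out ...]
32, np.float64(0.56)), (144, np.float64(0.544)), (156, np.float64(0.543)), (168, np.float64(0.558))]
retainer side
   0.5661 144 [ 0.6297 -0.1122 -0.0019]
   0.5746 132 [ 0.6296 -0.1123 -0.0016]
   0.5756 156 [ 0.6294 -0.1125 -0.0017]
   0.5863 120 [ 0.6297 -0.1122 -0.0018]
    [(0, np.float64(0.603)), (12, np.float64(0.612)), (24, np.float64(0.613)), (36, np.float64(0.615)), (48, np.float64(0.603)), (60, np.float64(0.608)), (72, np.float64(0.615)), (84, np.float64(0.624)), (96, np.float64(0.614)), (108, np.float64(0.6)), (120, np.float64(0.586)), (132, np.float64(0.575)), (144, np.float64(0.566)), (156, np.float64(0.576)), (168, np.float64(0.591))]
real	5m32.840s
user	5m19.648s
sys	0m0.665s
```

```bash
cat >> h.py <<'E'
def go(x,y,z,jaw=None):
    """print shift (mm, tool axes) and rotvec to have TCP at x,y,z pointing down with jaw axis at world angle jaw deg (mod 180)"""
    o=telemetry.get_obs(); Rt=R.from_euler("xyz",o["tool_rot"],degrees=True).as_matrix()
    p=np.array(o["tool_pos"]); d=np.array([x,y,z])-p
    zax=Rt[:,2]; cur=np.degrees(np.arctan2(zax[1],zax[0]))
    a=cur if jaw is None else min((jaw+180*k for k in range(-3,4)),key=lambda q:abs(q-cur))
    X=np.array([0,0,-1.]); Z=np.array([np.cos(np.radians(a)),np.sin(np.radians(a)),0]); Y=np.cross(Z,X)
    T=np.stack([X,Y,Z],1)
    rv=R.from_matrix(Rt.T@T).as_rotvec()
    print("jaw now %.1f tilt %.2f -> shift mm"%(cur,np.degrees(np.arccos(-Rt[2,0]))),(Rt.T@d*1000).round(1),"dist",(np.linalg.norm(d)*1000).round(0),"turn",rv.round(4))
def sh():
    o=telemetry.get_obs(); Rt=R.from_euler("xyz",o["tool_rot"],degrees=True).as_matrix(); print("tool axes in world (cols x y z):",Rt.round(3).tolist())
E
python3 -c "
from h import *
sh(); go(.5,.2,.2); go(.4733,-.2445,.12,0);go(.4733,-.2445,.12,90)"
```

```text
tool axes in world (cols x y z): [[0.0, -0.938, 0.346], [0.0, 0.346, 0.938], [-1.0, -0.0, 0.0]]
jaw now 69.7 tilt 0.01 -> shift mm [  39.6 -399.7 -289.2] dist 495.0 turn [-0.      0.0001  0.    ]
jaw now 69.7 tilt 0.01 -> shift mm [ 119.5 -528.7 -715.4] dist 898.0 turn [ 1.217e+00  1.000e-04 -0.000e+00]
jaw now 69.7 tilt 0.01 -> shift mm [ 119.5 -528.7 -715.4] dist 898.0 turn [-3.538e-01  1.000e-04  1.000e-04]
```

```bash
python3 -m pendant '[[70,[20,-400,-289],[0,0,0]],[70,[20,-400,-289],[0,0,0]],[70,[20,-400,-289],[0,0,0]],[70,[20,-400,-289],[0,0,0]],[70,[20,-400,-289],[0,0,0]],[70,[20,-400,-289],[0,0,0]],[70,[20,-400,-289],[0,0,0]],[70,[20,-400,-289],[0,0,0]],[70,[20,-400,-289],[0,0,0]],[70,[20,-400,-289],[0,0,0]]]'; python3 -c "
from h import *
st(); sh(); go(.4733,-.2445,.12,0);go(.4733,-.2445,.12,90)"
```

```text
time_s: 2.43
tool_pos: [0.4582, 0.2623, 0.2231]
tool_rot: [-24.0, 89.9, 45.7]
force: [1.3, 1.0, -0.3]
grip_width: 0.0701
{'time_s': 2.4333, 'tool_pos': [0.4582, 0.2623, 0.2231], 'tool_rot': [-24.0477, 89.9345, 45.6879], 'force': [1.3004, 0.9756, -0.3163], 'wrist_torque': [-0.0203, -0.0673, -0.0081], 'grip_width': 0.0701, 'qpos': [-43.9006, 3.8511, 11.7837, 102.255, -0.8339, 73.9127, 37.823]}
tool axes in world (cols x y z): [[0.001, -0.938, 0.346], [0.001, 0.346, 0.938], [-1.0, -0.0, 0.001]]
jaw now 69.7 tilt 0.07 -> shift mm [ 102.7 -189.7 -470.3] dist 517.0 turn [ 1.2171e+00  1.2000e-03 -2.0000e-04]
jaw now 69.7 tilt 0.07 -> shift mm [ 102.7 -189.7 -470.3] dist 517.0 turn [-0.3537  0.001   0.0006]
```

```bash
python3 -m pendant '[[60,[100,-190,-470],[0.17,0,0]],[60,[100,-190,-470],[0.17,0,0]],[60,[100,-190,-470],[0.17,0,0]],[60,[100,-190,-470],[0.17,0,0]],[60,[100,-190,-470],[0.17,0,0]],[60,[100,-190,-470],[0.17,0,0]],[60,[100,-190,-470],[0.17,0,0]],[60,[100,-190,-470],[0.17,0,0]],[60,[100,-190,-470],[0.17,0,0]],[60,[100,-190,-470],[0.17,0,0]]]'; python3 -c "
from h import *
st(); sh(); go(.4733,-.2445,.022,60)"
```

```text
time_s: 3.27
tool_pos: [0.4696, -0.1463, 0.1422]
tool_rot: [-40.4, 89.9, 19.6]
force: [1.0, -0.3, 0.7]
grip_width: 0.0599
{'time_s': 3.2667, 'tool_pos': [0.4696, -0.1463, 0.1422], 'tool_rot': [-40.3539, 89.8965, 19.6486], 'force': [1.0042, -0.2604, 0.7142], 'wrist_torque': [0.0016, -0.0253, -0.0214], 'grip_width': 0.0599, 'qpos': [-20.5658, 3.0186, 36.0914, 113.3413, -2.0416, 64.1482, 76.378]}
tool axes in world (cols x y z): [[0.002, -0.866, 0.5], [0.001, 0.5, 0.866], [-1.0, -0.001, 0.001]]
jaw now 60.0 tilt 0.10 -> shift mm [120.2 -52.1 -83.3] dist 155.0 turn [0.     0.0014 0.0012]
```

```bash
python3 -m pendant '[[60,[50,-52,-83],[0,0.0014,0.0012]],[60,[50,-52,-83],[0,0.0014,0.0012]],[60,[50,-52,-83],[0,0.0014,0.0012]],[60,[100,-52,-83],[0,0.0014,0.0012]],[60,[119,-52,-83],[0,0.0014,0.0012]],[60,[119,-52,-83],[0,0.0014,0.0012]],[60,[119,-52,-83],[0,0.0014,0.0012]],[40,[119,-52,-83],[0,0.0014,0.0012]],[40,[119,-52,-83],[0,0.0014,0.0012]],[40,[119,-52,-83],[0,0.0014,0.0012]]]' 8; python3 -c "
from h import *
st(); go(.4733,-.2445,.022,-30)
c=optics.read_camera('side'); cv2.imwrite('pics/s1.png',cv2.resize(c['image'][200:360,220:440],None,fx=3.5,fy=3.5))"
```

```text
time_s: 4.1
tool_pos: [0.4743, -0.2421, 0.0246]
tool_rot: [-95.8, 89.9, -35.7]
force: [-0.7, -0.6, 0.6]
grip_width: 0.047
{'time_s': 4.1, 'tool_pos': [0.4743, -0.2421, 0.0246], 'tool_rot': [-95.7512, 89.9471, -35.7015], 'force': [-0.6831, -0.5657, 0.6099], 'wrist_torque': [-0.2298, 0.0527, -0.0357], 'grip_width': 0.047, 'qpos': [-9.3071, 19.4136, 38.281, 113.6295, -15.1712, 51.8445, 96.9032]}
jaw now 60.0 tilt 0.05 -> shift mm [ 2.6 -0.3 -2.6] dist 4.0 turn [-1.5699e+00 -8.0000e-04  6.0000e-04]
```

View pics/s1.png

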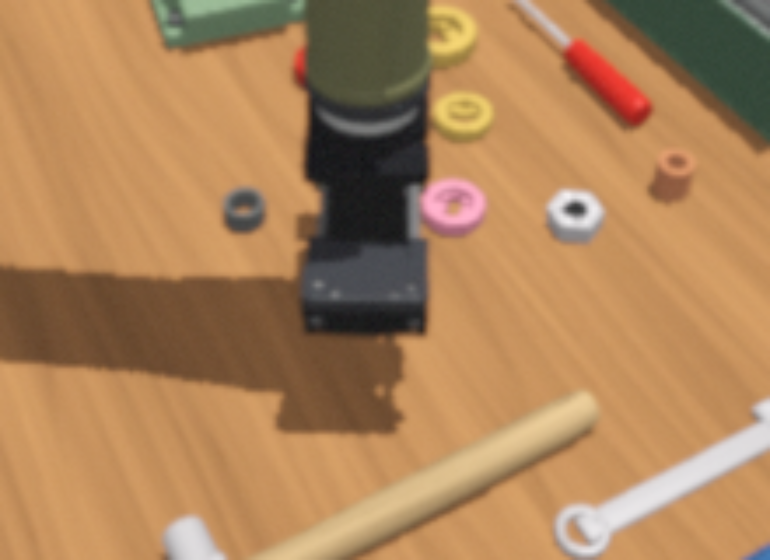

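```bash
python3 -m pendant '[[36,[1,0,-2],[0,0,0]],[36,[1,0,-2],[0,0,0]],[36,[1,0,-2],[0,0,0]],[36,[1,0,-2],[0,0,0]]]' 8; python3 -c "
from h import *
st()"; python3 -m pendant '[[58,[0,0,0],[0,0,0]],[58,[0,0,0],[0,0,0]],[58,[0,0,0],[0,0,0]],[58,[0,0,0],[0.12,0,0]],[58,[0,0,0],[0.245,0,0]],[58,[0,0,0],[0.37,0,0]],[58,[0,0,0],[0.49,0,0]],[58,[0,0,0],[0.61,0,0]],[58,[0,0,0],[0.73,0,0]],[58,[0,0,0],[0.85,0,0]]]' 8
python3 -c "
from h import *
st();go(.4733,-.2445,.022,-30)"
```

```text
time_s: 4.48
tool_pos: [0.4739, -0.243, 0.0237]
tool_rot: [-15.6, 89.9, 44.5]
force: [-0.5, 3.0, 7.5]
grip_width: 0.0419
{'time_s': 4.4833, 'tool_pos': [0.4739, -0.243, 0.0237], 'tool_rot': [-15.5807, 89.894, 44.4678], 'force': [-0.5489, 3.0218, 7.4883], 'wrist_torque': [0.7543, 0.0057, 0.0566], 'grip_width': 0.0419, 'qpos': [-9.0768, 19.5192, 38.2322, 113.6321, -15.3864, 51.7945, 97.2199]}
time_s: 5.32
tool_pos: [0.472, -0.2442, 0.0219]
tool_rot: [-174.6, 89.9, -163.7]
force: [-0.6, -0.7, -0.4]
grip_width: 0.058
{'time_s': 5.3167, 'tool_pos': [0.472, -0.2442, 0.0219], 'tool_rot': [-174.6076, 89.8787, -163.6705], 'force': [-0.6081, -0.7338, -0.4416], 'wrist_torque': [-0.0492, 0.0685, -0.0177], 'grip_width': 0.058, 'qpos': [-17.0677, 22.2994, 48.1306, 113.9827, -20.7074, 52.6583, 52.7187]}
jaw now 10.9 tilt 0.12 -> shift mm [-0.1 -0.6  1.3] dist 1.0 turn [ 0.7145 -0.0019  0.0009]
```

```bash
python3 -m pendant '[[58,[0,0,0],[0.12,-0.002,0.001]],[58,[0,0,0],[0.245,-0.002,0.001]],[58,[0,0,0],[0.37,-0.002,0.001]],[58,[0,0,0],[0.49,-0.002,0.001]],[58,[0,0,0],[0.61,-0.002,0.001]],[58,[0,0,0],[0.715,-0.002,0.001]],[36,[0,0,0],[0.715,-0.002,0.001]],[36,[0,0,0],[0.715,-0.002,0.001]],[36,[0,0,0],[0.715,-0.002,0.001]],[36,[0,0,0],[0.715,-0.002,0.001]]]' 12;  python3 -m pendant '[[36,[0,0,0],[0,0,0]],[36,[0,0,0],[0,0,0]],[36,[0,0,0],[0,0,0]]]' 12
python3 -c "
from h import *
st();go(.4733,-.2445,.022,-30)"
```

```text
time_s: 6.15
tool_pos: [0.4723, -0.2441, 0.022]
tool_rot: [46.5, 90.0, 16.9]
force: [0.7, 0.2, -1.0]
grip_width: 0.0408
time_s: 6.4
tool_pos: [0.4722, -0.2441, 0.022]
tool_rot: [60.3, 90.0, 30.6]
force: [-0.5, 0.3, 0.6]
grip_width: 0.0407
{'time_s': 6.4, 'tool_pos': [0.4722, -0.2441, 0.022], 'tool_rot': [60.2517, 89.9677, 30.5978], 'force': [-0.5078, 0.2781, 0.5898], 'wrist_torque': [-0.0657, 0.0375, 0.0065], 'grip_width': 0.0407, 'qpos': [-23.739, 25.8279, 56.9032, 114.208, -26.8115, 54.1144, 17.1923]}
jaw now -29.7 tilt 0.03 -> shift mm [0.  0.2 1.1] dist 1.0 turn [ 0.006   0.0003 -0.0005]
```

```bash
python3 -c "
from h import *
sh();go(.5326,.1747,.200)"; python3 -m pendant '[[36,[-40,0,0],[0,0,0]],[36,[-80,0,0],[0,0,0]],[36,[-120,0,0],[0,0,0]],[36,[-160,0,0],[0,0,0]],[36,[-178,0,0],[0,0,0]]]' 12
python3 -c "
from h import *
st();sh();go(.5326,.1747,.200,-30)"
```

```text
tool axes in world (cols x y z): [[0.0, 0.495, 0.869], [0.0, 0.869, -0.495], [-1.0, 0.0, 0.0]]
jaw now -29.7 tilt 0.03 -> shift mm [-177.8  393.9 -154.7] dist 459.0 turn [ 0.      0.0003 -0.0005]
time_s: 6.82
tool_pos: [0.4736, -0.2459, 0.2046]
tool_rot: [19.7, 89.6, -10.0]
force: [0.9, 0.0, 0.2]
grip_width: 0.0409
{'time_s': 6.8167, 'tool_pos': [0.4736, -0.2459, 0.2046], 'tool_rot': [19.7118, 89.6391, -10.0212], 'force': [0.8644, 0.0494, 0.1764], 'wrist_torque': [-0.1261, 0.0275, -0.0345], 'grip_width': 0.0409, 'qpos': [-36.7209, 9.0277, 67.485, 104.5066, -8.9058, 71.8765, 3.5181]}
tool axes in world (cols x y z): [[0.006, 0.496, 0.868], [-0.001, 0.868, -0.496], [-1.0, 0.002, 0.006]]
jaw now -29.7 tilt 0.36 -> shift mm [   4.5  394.5 -157.4] dist 425.0 turn [ 0.0047  0.0059 -0.0021]
```

```bash
python3 -m pendant '[[36,[0,40,-16],[0,0,0]],[36,[0,75,-30],[0,0,0]],[36,[0,110,-44],[0,0,0]],[36,[0,145,-58],[0,0,0]],[36,[0,180,-72],[0,0,0]],[36,[0,215,-86],[0,0,0]],[36,[0,250,-100],[0,0,0]],[36,[0,285,-114],[0,0,0]],[36,[0,320,-128],[0,0,0]],[36,[0,355,-142],[0,0,0]]]' 12
python3 -m pendant '[[36,[0,20,-10],[0,0,0]],[36,[0,35,-14],[0,0,0]],[36,[0,35,-14],[0,0,0]],[36,[0,35,-14],[0,0,0]]]' 12
python3 -c "
from h import *
st();sh();go(.5326,.1747,.200,-30)
for n in ('top','side'):
  c=optics.read_camera(n); np.savez('pics/a_'+n,**c); i=c['image']; i=i[170:270,180:330] if n=='top' else i[100:220,200:360]
  cv2.imwrite('pics/a_'+n+'.png',cv2.resize(i,None,fx=5,fy=5))"
```

```text
time_s: 7.65
tool_pos: [0.5244, 0.1364, 0.2001]
tool_rot: [105.5, 89.9, 75.9]
force: [0.7, -0.0, -0.9]
grip_width: 0.0406
time_s: 7.98
tool_pos: [0.5299, 0.1711, 0.1998]
tool_rot: [-56.0, 89.9, -85.7]
force: [0.2, -1.0, -0.9]
grip_width: 0.0409
{'time_s': 7.9833, 'tool_pos': [0.5299, 0.1711, 0.1998], 'tool_rot': [-55.9854, 89.9017, -85.6538], 'force': [0.2066, -0.9916, -0.9106], 'wrist_torque': [-0.1486, 0.0272, -0.0013], 'grip_width': 0.0409, 'qpos': [-65.4936, 10.9554, 50.487, 101.2112, -8.7673, 71.9858, -42.4598]}
tool axes in world (cols x y z): [[0.0, 0.495, 0.869], [-0.002, 0.869, -0.495], [-1.0, -0.001, 0.001]]
jaw now -29.7 tilt 0.10 -> shift mm [-0.2  4.5  0.6] dist 5.0 turn [0.0058 0.001  0.0014]
```

View pics/a_side.png

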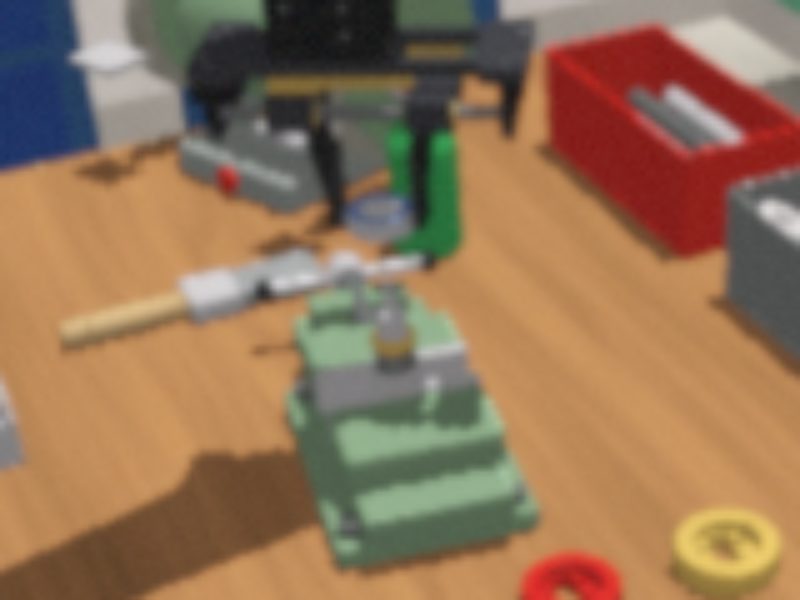

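View pics/a_top.png

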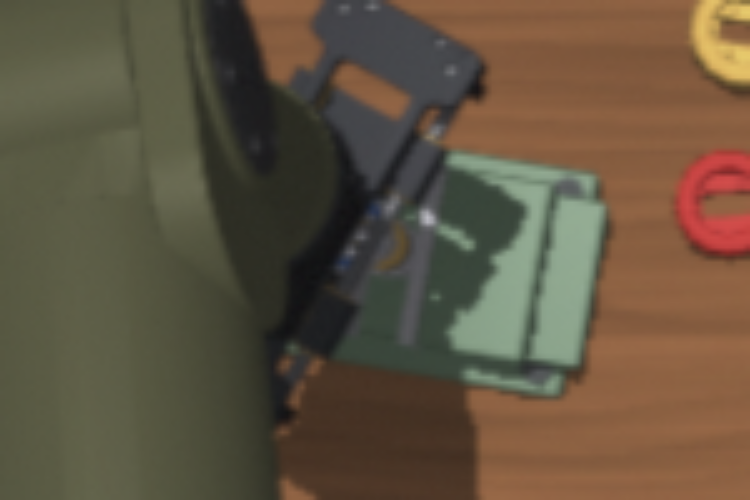

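Run:
```python
from h import *
c=optics.read_camera("side"); t=optics.read_camera("top")
for n,l,z in (("side","pin",.1335),("side","seat",.1),("side","vice",0.),("side","bearing",.184),):
    for m in models.landmark_of(n,l)[:2]:
        r,cc=m["centre"][0]*400,m["centre"][1]*640; print(l,m["confidence"],r,cc,atz(c,cc,r,z).round(4))
for m in models.masks_of("side","bearing")[:2]:
    v,u=np.nonzero(m["pixels"]); print(m["confidence"],len(v),u.mean(),v.mean(),u.min(),u.max(),v.min(),v.max(),atz(c,u.mean(),v.mean(),.184))
for l,z,r,cc in (("pin",.1335,217.7,256.2),("seat",.1,215.9,256.6)): print("top",l,atz(t,cc,r,z).round(4))
for l,z,r,cc in (("pin",.1335,158.,277.8),("seat",.1,165.7,277.7)): print("side0",l,atz(c,cc,r,z).round(4))
# predicted pixel of spindle candidates
def proj(c,p):
    T=np.linalg.inv(np.array(c["cam_to_world"])); q=T@np.append(p,1); x,y=q[0]/-q[2],-q[1]/-q[2]; s=1+c["k1"]*(x*x+y*y); return np.array([c["cx"]+c["fx"]*x*s,c["cy"]+c["fy"]*y*s]).round(2)
for z in (.1,.118,.1335,.1395,.184): print(z,"side",proj(c,[.5326,.1747,z]),"top",proj(t,[.5326,.1747,z]))
print("held",proj(c,[.5299,.1711,.184]))
I=c["image"]; hsv=cv2.cvtColor(I,cv2.COLOR_BGR2HSV)
for r in range(152,172): print(r,[tuple(int(q) for q in I[r,k]) for k in range(271,286)])
```

```text
pin 0.76 157.6 276.224 [0.5295 0.1744 0.1335]
seat 0.68 345.32 337.408 [ 0.3927 -0.4412  0.1   ]
seat 0.59 166.4 277.504 [0.5317 0.1765 0.1   ]
vice 0.81 189.39999999999998 281.6 [0.5426 0.1893 0.    ]
bearing 0.66 144.4 276.416 [0.5304 0.1637 0.184 ]
0.53 78 275.8974358974359 142.43589743589743 271 281 139 146 [0.53379194 0.17615733 0.184     ]
0.44 189 383.7037037037037 261.81481481481484 376 391 255 269 [ 0.53055317 -0.37551412  0.184     ]
top pin [0.5313 0.167  0.1335]
top seat [0.5394 0.1725 0.1   ]
side0 pin [0.5329 0.1697 0.1335]
side0 seat [0.5338 0.1801 0.1   ]
0.1 side [278.   166.58] top [255.72 218.48]
0.118 side [277.52 161.64] top [254.39 217.81]
0.1335 side [277.11 157.31] top [253.2  217.22]
0.1395 side [276.94 155.62] top [252.73 216.98]
0.184 side [275.71 142.73] top [249.05 215.15]
held [275.32 143.43]
152 [(185, 188, 198), (161, 173, 196), (148, 170, 201), (153, 171, 201), (150, 166, 189), (158, 165, 181), (183, 184, 191), (196, 196, 200), (196, 196, 200), (189, 189, 192), (175, 177, 177), (165, 169, 166), (148, 151, 150), (109, 110, 111), (63, 63, 65)]
153 [(172
[... 4153 characters left out ...]
0, 146), (109, 149, 141), (78, 128, 145), (71, 134, 161), (76, 134, 161), (71, 123, 149), (68, 118, 143), (63, 115, 138), (64, 113, 135), (91, 127, 133), (136, 162, 150), (162, 184, 167), (173, 191, 177)]
170 [(144, 179, 149), (144, 178, 148), (141, 173, 147), (121, 153, 138), (87, 122, 130), (67, 112, 134), (65, 115, 139), (66, 115, 140), (63, 111, 133), (64, 103, 124), (69, 98, 112), (105, 119, 123), (158, 165, 163), (184, 189, 186), (189, 194, 191)]
171 [(142, 173, 146), (143, 173, 146), (143, 170, 146), (129, 151, 134), (98, 116, 113), (76, 95, 104), (76, 95, 109), (74, 98, 110), (71, 92, 105), (74, 88, 97), (70, 80, 86), (99, 102, 104), (148, 150, 150), (169, 169, 170), (169, 169, 170)]
```

```bash
python3 -m pendant '[[36,[10,4.5,0.6],[0.006,0.001,0.0014]],[36,[22,4.5,0.6],[0.006,0.001,0.0014]],[36,[34,4.5,0.6],[0.006,0.001,0.0014]],[36,[34,4.5,0.6],[0.006,0.001,0.0014]],[36,[34,4.5,0.6],[0.006,0.001,0.0014]],[36,[34,4.5,0.6],[0.006,0.001,0.0014]]]' 15
python3 -c "
from h import *
st();sh();go(.5326,.1747,.150)
c=optics.read_camera('side'); i=c['image'][100:220,200:360]; cv2.imwrite('pics/b_side.png',cv2.resize(i,None,fx=5,fy=5,interpolation=cv2.INTER_CUBIC))"
```

```text
time_s: 8.93
tool_pos: [0.5325, 0.1754, 0.1658]
tool_rot: [121.6, 89.9, 91.6]
force: [0.7, -0.1, -0.1]
grip_width: 0.0409
{'time_s': 8.9333, 'tool_pos': [0.5325, 0.1754, 0.1658], 'tool_rot': [121.6072, 89.9333, 91.5754], 'force': [0.7315, -0.1268, -0.1014], 'wrist_torque': [-0.1536, 0.0861, 0.0189], 'grip_width': 0.0409, 'qpos': [-64.428, 13.6145, 49.8758, 103.0627, -11.2294, 68.4312, -41.2191]}
tool axes in world (cols x y z): [[-0.0, 0.5, 0.866], [0.001, 0.866, -0.5], [-1.0, 0.001, -0.001]]
jaw now -30.0 tilt 0.07 -> shift mm [15.8 -0.6  0.4] dist 16.0 turn [-0.     -0.0006 -0.001 ]
```

View pics/b_side.png

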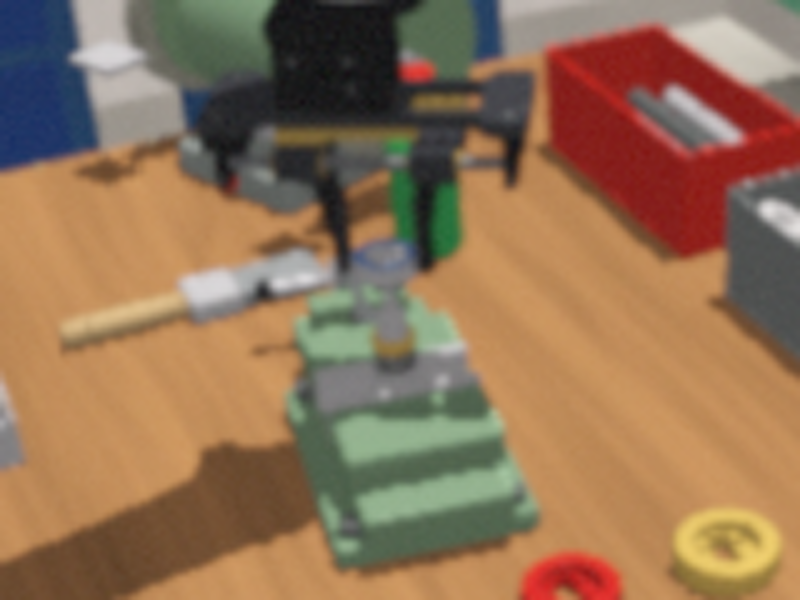

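```bash
python3 -m pendant '[[36,[2,-0.4,0.4],[0,0,0]],[36,[4,-0.4,0.4],[0,0,0]],[36,[5,-0.4,0.4],[0,0,0]],[36,[6,-0.4,0.4],[0,0,0]],[36,[7,-0.4,0.4],[0,0,0]],[36,[8,-0.4,0.4],[0,0,0]],[36,[9,-0.4,0.4],[0,0,0]]]' 15
python3 -c "
from h import *
st()"
```

```text
time_s: 9.57
tool_pos: [0.5327, 0.1751, 0.1571]
tool_rot: [110.4, 89.9, 80.4]
force: [0.2, -0.9, -0.5]
grip_width: 0.041
{'time_s': 9.5667, 'tool_pos': [0.5327, 0.1751, 0.1571], 'tool_rot': [110.412, 89.8893, 80.3936], 'force': [0.2368, -0.8962, -0.5449], 'wrist_torque': [-0.09, 0.1369, -0.0156], 'grip_width': 0.041, 'qpos': [-64.1149, 14.1768, 49.7063, 103.6403, -11.7772, 67.4689, -40.7443]}
```

```bash
python3 -m pendant '[[36,[1,0,0],[0,0,0]],[36,[2,0,0],[0,0,0]],[36,[3,0,0],[0,0,0]],[36,[4,0,0],[0,0,0]]]' 15
python3 -m pendant '[[36,[1,0,0],[0,0,0]],[36,[2,0,0],[0,0,0]],[36,[3,0,0],[0,0,0]],[36,[4,0,0],[0,0,0]],[36,[6,0,0],[0,0,0]],[36,[8,0,0],[0,0,0]]]' 15
python3 -c "
from h import *
st()"
```

```text
time_s: 9.9
tool_pos: [0.5327, 0.1751, 0.153]
tool_rot: [112.1, 89.9, 82.1]
force: [0.1, -0.6, -2.0]
grip_width: 0.0413
time_s: 10.4
tool_pos: [0.5327, 0.1751, 0.145]
tool_rot: [109.4, 89.9, 79.4]
force: [-0.0, 0.6, -0.8]
grip_width: 0.0405
{'time_s': 10.4, 'tool_pos': [0.5327, 0.1751, 0.145], 'tool_rot': [109.4205, 89.8892, 79.4003], 'force': [-0.0208, 0.6431, -0.8054], 'wrist_torque': [-0.1301, 0.1048, -0.0492], 'grip_width': 0.0405, 'qpos': [-63.7195, 15.0082, 49.4383, 104.3787, -12.5262, 66.1964, -40.1719]}
```

Past the pin with no contact. Continuing onto the shaft, with the chamfer at TCP z≈0.140.

```bash
python3 -m pendant '[[36,[2,0,0],[0,0,0]],[36,[3,0,0],[0,0,0]],[36,[4,0,0],[0,0,0]],[36,[5,0,0],[0,0,0]],[36,[6,0,0],[0,0,0]]]' 15
python3 -m pendant '[[36,[1,0,0],[0,0,0]],[36,[2,0,0],[0,0,0]],[36,[3,0,0],[0,0,0]],[36,[4,0,0],[0,0,0]]]' 15
python3 -c "
from h import *
st()"
```

```text
time_s: 10.82
tool_pos: [0.5327, 0.1751, 0.139]
tool_rot: [111.6, 89.9, 81.6]
force: [0.0, 0.5, -0.6]
grip_width: 0.0408
time_s: 11.15
tool_pos: [0.5327, 0.1749, 0.135]
tool_rot: [112.5, 89.9, 82.5]
force: [-0.4, -1.8, -0.4]
grip_width: 0.0409
{'time_s': 11.15, 'tool_pos': [0.5327, 0.1749, 0.135], 'tool_rot': [112.4873, 89.9123, 82.4631], 'force': [-0.3584, -1.7574, -0.3866], 'wrist_torque': [-0.271, 0.1614, -0.0163], 'grip_width': 0.0409, 'qpos': [-63.3718, 15.7132, 49.1995, 104.9659, -13.145, 65.1676, -39.6843]}
```

```bash
python3 -m pendant '[[36,[2,-0.4,0.2],[0,0,0]],[36,[4,-0.4,0.2],[0,0,0]],[36,[6,-0.4,0.2],[0,0,0]],[36,[8,-0.4,0.2],[0,0,0]],[36,[10,-0.4,0.2],[0,0,0]],[36,[11.5,-0.4,0.2],[0,0,0]]]' 15
python3 -c "
from h import *
st()"
```

```text
time_s: 11.65
tool_pos: [0.5326, 0.1747, 0.1233]
tool_rot: [117.4, 89.9, 87.3]
force: [-1.2, -0.1, -0.7]
grip_width: 0.0409
{'time_s': 11.65, 'tool_pos': [0.5326, 0.1747, 0.1233], 'tool_rot': [117.3627, 89.8993, 87.3451], 'force': [-1.1531, -0.0846, -0.6888], 'wrist_torque': [-0.098, 0.1297, -0.0186], 'grip_width': 0.0409, 'qpos': [-62.93, 16.5495, 48.8759, 105.6438, -13.9253, 63.9468, -39.0677]}
```

```bash
python3 -m pendant '[[36,[1,0,-0.4],[0,0,0]],[36,[1,0,-0.4],[0,0,0]],[60,[1,0,-0.4],[0,0,0]],[60,[1,0,-0.4],[0,0,0]],[60,[1,0,-0.4],[0,0,0]],[60,[1,0,-0.4],[0,0,0]],[60,[-20,0,-0.4],[0,0,0]],[60,[-50,0,-0.4],[0,0,0]],[60,[-85,0,-0.4],[0,0,0]],[60,[-100,0,-0.4],[0,0,0]]]' 15
python3 -c "
from h import *
st();sh();go(.4311,-.126,.2,-30)
c=optics.read_camera('side'); i=c['image'][100:220,200:360]; cv2.imwrite('pics/c_side.png',cv2.resize(i,None,fx=5,fy=5,interpolation=cv2.INTER_CUBIC))"
```

```text
time_s: 12.48
tool_pos: [0.5342, 0.1748, 0.2278]
tool_rot: [71.3, 89.6, 41.3]
force: [1.1, 0.1, 0.8]
grip_width: 0.0599
{'time_s': 12.4833, 'tool_pos': [0.5342, 0.1748, 0.2278], 'tool_rot': [71.312, 89.6167, 41.2543], 'force': [1.1077, 0.1069, 0.7773], 'wrist_torque': [-0.0607, -0.0131, -0.0325], 'grip_width': 0.0599, 'qpos': [-66.0424, 10.034, 50.9099, 98.6927, -8.2299, 74.7438, -43.4912]}
tool axes in world (cols x y z): [[0.005, 0.501, 0.866], [0.004, 0.866, -0.501], [-1.0, 0.006, 0.002]]
jaw now -30.1 tilt 0.38 -> shift mm [  26.  -312.2   61.4] dist 319.0 turn [-0.001   0.0021 -0.0063]
```

View pics/c_side.png

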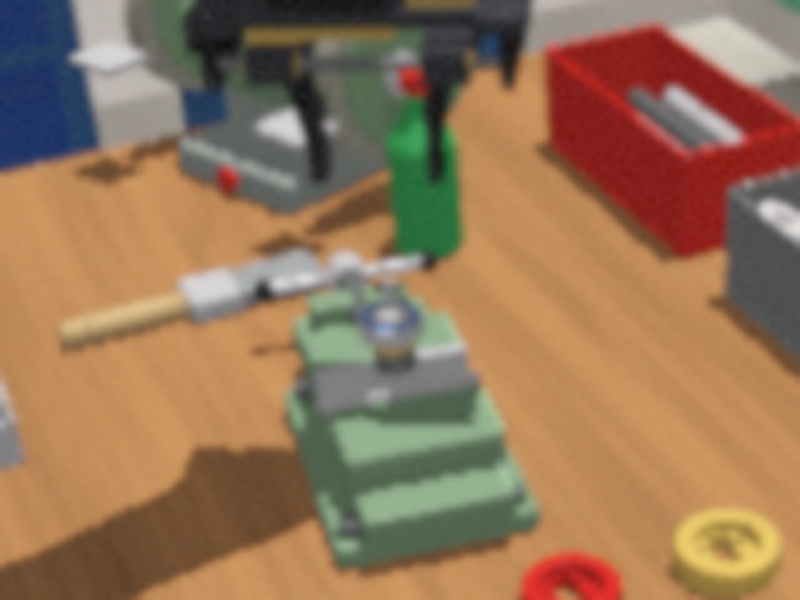

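```bash
python3 -m pendant '[[60,[0,-40,8],[-0.09,0,0]],[60,[0,-79,15],[-0.18,0,0]],[60,[0,-118,23],[-0.26,0,0]],[60,[0,-157,31],[-0.35,0.001,-0.003]],[60,[0,-196,39],[-0.35,0.002,-0.006]],[60,[0,-235,46],[-0.35,0.002,-0.006]],[60,[10,-274,54],[-0.35,0.002,-0.006]],[60,[20,-312,61.5],[-0.35,0.002,-0.006]],[60,[26,-312,61.5],[-0.35,0.002,-0.006]],[60,[26,-312,61.5],[-0.35,0.002,-0.006]]]' 15
python3 -c "
from h import *
st();sh();go(.4312,-.126,.023,-10)"
```

```text
time_s: 13.37
tool_pos: [0.4278, -0.128, 0.1958]
tool_rot: [-160.5, 89.7, -170.8]
force: [0.3, 0.7, 0.9]
grip_width: 0.0601
{'time_s': 13.3667, 'tool_pos': [0.4278, -0.128, 0.1958], 'tool_rot': [-160.511, 89.7049, -170.7908], 'force': [0.3157, 0.7402, 0.8889], 'wrist_torque': [-0.0381, 0.0752, -0.0523], 'grip_width': 0.0601, 'qpos': [-52.7601, -14.6525, 59.1402, 115.3406, 13.2013, 73.0236, -8.722]}
tool axes in world (cols x y z): [[-0.005, 0.178, 0.984], [-0.001, 0.984, -0.178], [-1.0, -0.002, -0.005]]
jaw now -10.3 tilt 0.30 -> shift mm [172.8   2.9   3.8] dist 173.0 turn [-0.0049 -0.0049  0.0017]
```

```bash
python3 -m pendant '[[60,[30,3,4],[0,-0.005,0.002]],[60,[70,3,4],[0,-0.005,0.002]],[60,[110,3,4],[0,-0.005,0.002]],[60,[145,3,4],[0,-0.005,0.002]],[60,[165,3,4],[0,-0.005,0.002]],[60,[172,3,4],[0,-0.005,0.002]],[60,[172,3,4],[0,-0.005,0.002]],[60,[172,3,4],[0,-0.005,0.002]]]' 15
python3 -c "
from h import *
st();sh();go(.4312,-.126,.023,-10)
c=optics.read_camera('side'); i=c['image'][200:320,220:380]; cv2.imwrite('pics/d_side.png',cv2.resize(i,None,fx=5,fy=5,interpolation=cv2.INTER_CUBIC))"
```

```text
time_s: 14.03
tool_pos: [0.4342, -0.1242, 0.0257]
tool_rot: [-38.8, 89.8, -48.8]
force: [0.4, -0.1, 0.7]
grip_width: 0.0598
{'time_s': 14.0333, 'tool_pos': [0.4342, -0.1242, 0.0257], 'tool_rot': [-38.8313, 89.8058, -48.7528], 'force': [0.3838, -0.1488, 0.7194], 'wrist_torque': [-0.0825, 0.0271, 0.0125], 'grip_width': 0.0598, 'qpos': [-47.5142, 14.2644, 65.5564, 124.9614, -16.865, 50.1069, 18.4027]}
tool axes in world (cols x y z): [[0.002, 0.172, 0.985], [-0.003, 0.985, -0.172], [-1.0, -0.002, 0.003]]
jaw now -9.9 tilt 0.19 -> shift mm [ 2.7 -2.3 -2.6] dist 4.0 turn [0.0014 0.0026 0.0021]
```

View pics/d_side.png

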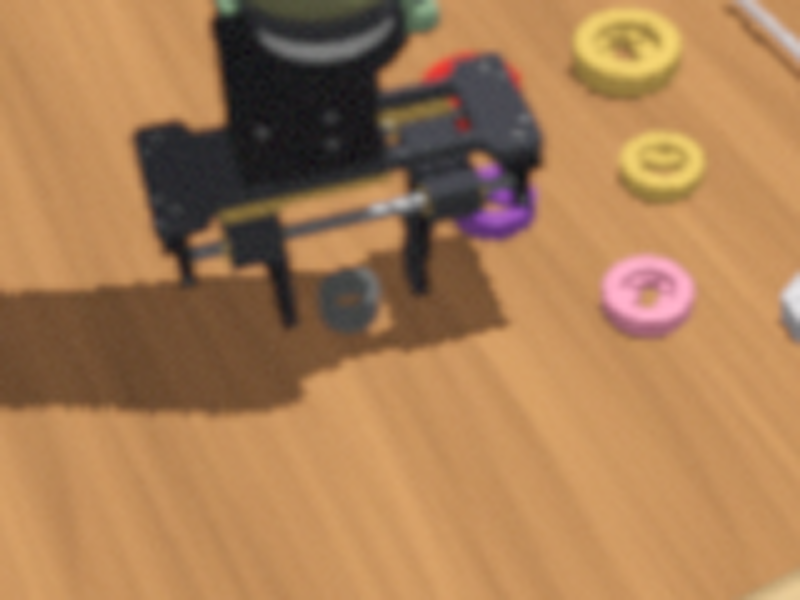

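```bash
python3 -m pendant '[[60,[0,0,0],[0,0,0]],[60,[0,0,0],[0,0,0]],[28,[0,0,0],[0,0,0]],[28,[0,0,0],[0,0,0]],[28,[0,0,0],[0,0,0]],[28,[0,0,0],[0,0,0]],[28,[0,0,0],[0,0,0]],[28,[0,0,0],[0,0,0]],[28,[0,0,0],[0,0,0]]]' 8
python3 -c "
from h import *
st();sh();go(.4312,-.126,.023,-10)"
```

```text
time_s: 14.83
tool_pos: [0.4332, -0.1244, 0.025]
tool_rot: [-45.5, 89.9, -55.4]
force: [-1.4, 0.3, 2.0]
grip_width: 0.0319
{'time_s': 14.8333, 'tool_pos': [0.4332, -0.1244, 0.025], 'tool_rot': [-45.4719, 89.8709, -55.4428], 'force': [-1.4258, 0.2536, 2.0433], 'wrist_torque': [0.0217, 0.1733, -0.0364], 'grip_width': 0.0319, 'qpos': [-47.4836, 14.3146, 65.5987, 125.0546, -16.9662, 50.0826, 18.5104]}
tool axes in world (cols x y z): [[0.001, 0.173, 0.985], [-0.002, 0.985, -0.173], [-1.0, -0.002, 0.002]]
jaw now -10.0 tilt 0.13 -> shift mm [ 2.  -1.9 -1.7] dist 3.0 turn [0.0005 0.0016 0.0016]
```

```bash
python3 -m pendant '[[56,[0,0,0],[0,0,0]],[56,[0,0,0],[0,0,0]],[56,[0,-0.8,0],[0,0,0]],[56,[1,-1.5,0],[-0.12,0,0]],[56,[1,-1.5,0],[-0.24,0,0]],[56,[1,-1.5,0],[-0.36,0,0]],[56,[1,-1.5,0],[-0.48,0,0]],[56,[1,-1.5,0],[-0.6,0,0]],[56,[1,-1.5,0],[-0.72,0,0]],[56,[1,-1.5,0],[-0.84,0,0]]]' 8
python3 -m pendant '[[56,[0,0,0],[-0.12,0,0]],[56,[0,0,0],[-0.24,0,0]],[56,[0,0,0],[-0.36,0,0]],[56,[0,0,0],[-0.48,0,0]],[56,[0,0,0],[-0.556,0,0]],[56,[0,0,0],[-0.556,0,0]],[56,[0,0,0],[-0.556,0,0]]]' 15
python3 -c "
from h import *
st();sh();go(.4332,-.126,.024,70)"
```

```text
time_s: 15.67
tool_pos: [0.433, -0.1261, 0.024]
tool_rot: [-92.1, 89.8, -53.6]
force: [-0.3, 0.3, 1.2]
grip_width: 0.056
time_s: 16.25
tool_pos: [0.4329, -0.1261, 0.024]
tool_rot: [-122.0, 89.9, -52.1]
force: [0.4, 0.5, -0.4]
grip_width: 0.0559
{'time_s': 16.25, 'tool_pos': [0.4329, -0.1261, 0.024], 'tool_rot': [-121.9889, 89.8536, -52.1213], 'force': [0.3763, 0.5106, -0.3602], 'wrist_torque': [-0.0337, -0.0221, 0.0115], 'grip_width': 0.0559, 'qpos': [-34.0745, 10.1091, 50.1786, 124.8241, -10.1746, 48.9936, 92.2304]}
tool axes in world (cols x y z): [[0.002, -0.939, 0.344], [-0.002, 0.344, 0.939], [-1.0, -0.002, -0.001]]
jaw now 69.9 tilt 0.15 -> shift mm [-0.  -0.2  0.2] dist 0.0 turn [-0.0023 -0.0014  0.0022]
```

```bash
python3 -m pendant '[[28,[0,0,0],[-0.002,-0.0014,0.0022]],[28,[0,0,0],[-0.002,-0.0014,0.0022]],[28,[0,0,0],[-0.002,-0.0014,0.0022]],[28,[0,0,0],[-0.002,-0.0014,0.0022]],[28,[0,0,0],[-0.002,-0.0014,0.0022]],[28,[0,0,0],[-0.002,-0.0014,0.0022]]]' 15
python3 -c "
from h import *
st();sh();go(.5322,.1745,.22,70)"
```

```text
time_s: 16.75
tool_pos: [0.433, -0.1258, 0.024]
tool_rot: [-11.1, 90.0, 59.0]
force: [1.1, -0.3, -1.3]
grip_width: 0.0314
{'time_s': 16.75, 'tool_pos': [0.433, -0.1258, 0.024], 'tool_rot': [-11.1424, 89.9944, 58.9864], 'force': [1.0772, -0.293, -1.3434], 'wrist_torque': [0.0024, -0.0191, 0.0233], 'grip_width': 0.0314, 'qpos': [-33.9492, 10.2202, 50.1203, 124.726, -10.3778, 49.1465, 92.6793]}
tool axes in world (cols x y z): [[0.0, -0.94, 0.34], [0.0, 0.34, 0.94], [-1.0, -0.0, 0.0]]
jaw now 70.1 tilt 0.01 -> shift mm [-196.     8.8  316.1] dist 372.0 turn [0.0022 0.0001 0.    ]
```

```bash
python3 -m pendant '[[28,[-40,0,0],[0,0,0]],[28,[-80,0,0],[0,0,0]],[28,[-120,0,12],[0,0,0]],[28,[-150,0,45],[0,0,0]],[28,[-165,2,83],[0,0,0]],[28,[-165,4,122],[0,0,0]],[28,[-165,5,161],[0,0,0]],[28,[-165,7,200],[0,0,0]],[28,[-165,8,240],[0,0,0]],[28,[-165,9,280],[0,0,0]]]' 15
python3 -m pendant '[[28,[0,0,20],[0,0,0]],[28,[0,0,36],[0,0,0]],[28,[0,0,36],[0,0,0]],[28,[0,0,36],[0,0,0]]]' 15
python3 -c "
from h import *
st();sh();go(.5322,.1745,.166,70)"
```

```text
time_s: 17.58
tool_pos: [0.5198, 0.1424, 0.1888]
tool_rot: [54.0, 90.0, 124.2]
force: [1.7, -0.8, 0.1]
grip_width: 0.0315
time_s: 17.92
tool_pos: [0.5318, 0.1736, 0.1886]
tool_rot: [174.5, 89.9, -115.3]
force: [0.1, -1.2, -1.5]
grip_width: 0.0314
{'time_s': 17.9167, 'tool_pos': [0.5318, 0.1736, 0.1886], 'tool_rot': [174.5237, 89.8866, -115.3453], 'force': [0.122, -1.2107, -1.4907], 'wrist_torque': [-0.0495, 0.0256, -0.0437], 'grip_width': 0.0314, 'qpos': [-53.1292, 10.1927, 36.1346, 101.2879, -6.262, 70.6349, 54.7952]}
tool axes in world (cols x y z): [[-0.001, -0.94, 0.34], [-0.002, 0.34, 0.94], [-1.0, 0.0, -0.002]]
jaw now 70.1 tilt 0.11 -> shift mm [22.6 -0.1  1.1] dist 23.0 turn [ 0.0023 -0.002  -0.0002]
```

```bash
python3 -m pendant '[[28,[8,0,0.6],[0,0,0]],[28,[16,0,0.6],[0,0,0]],[28,[22,0,0.6],[0,0,0]],[28,[24,0,0.6],[0,0,0]],[28,[25,0,0.6],[0,0,0]],[28,[26,0,0.6],[0,0,0]],[28,[27,0,0.6],[0,0,0]],[28,[28,0,0.6],[0,0,0]],[28,[29,0,0.6],[0,0,0]]]' 15
python3 -c "
from h import *
st();go(.5322,.1745,.166,70)"
```

```text
time_s: 18.67
tool_pos: [0.5323, 0.175, 0.1602]
tool_rot: [-35.4, 90.0, 34.8]
force: [-0.1, -0.8, -1.4]
grip_width: 0.0314
{'time_s': 18.6667, 'tool_pos': [0.5323, 0.175, 0.1602], 'tool_rot': [-35.3744, 89.9652, 34.7604], 'force': [-0.1325, -0.7962, -1.4061], 'wrist_torque': [0.0126, -0.0475, -0.0075], 'grip_width': 0.0314, 'qpos': [-52.6992, 11.7648, 35.8863, 103.1507, -7.4491, 67.4109, 55.6174]}
jaw now 70.1 tilt 0.03 -> shift mm [-5.8 -0.  -0.5] dist 6.0 turn [0.0024 0.0005 0.0004]
```

```bash
python3 -m pendant '[[28,[1,0,-0.5],[0,0,0]],[28,[2,0,-0.5],[0,0,0]],[28,[3,0,-0.5],[0,0,0]],[28,[4,0,-0.5],[0,0,0]],[28,[5,0,-0.5],[0,0,0]]]' 15
python3 -c "
from h import *
st()"
```

```text
time_s: 19.08
tool_pos: [0.532, 0.1745, 0.1549]
tool_rot: [31.7, 90.0, 101.8]
force: [0.1, -0.4, -1.0]
grip_width: 0.0315
{'time_s': 19.0833, 'tool_pos': [0.532, 0.1745, 0.1549], 'tool_rot': [31.6664, 89.9971, 101.801], 'force': [0.0587, -0.3603, -1.0467], 'wrist_torque': [-0.0189, 0.0074, 0.0297], 'grip_width': 0.0315, 'qpos': [-52.6021, 12.0358, 35.8552, 103.5275, -7.6365, 66.8531, 55.8022]}
```

Past the pin top. On to the chamfer.

```bash
python3 -m pendant '[[28,[2,0,0],[0,0,0]],[28,[4,0,0],[0,0,0]],[28,[6,0,0],[0,0,0]],[28,[8,0,0],[0,0,0]],[28,[10,0,0],[0,0,0]],[28,[11,0,0],[0,0,0]],[28,[12,0,0],[0,0,0]],[28,[13,0,0],[0,0,0]],[28,[14,0,0],[0,0,0]]]' 15
python3 -c "
from h import *
st()"
```

```text
time_s: 19.83
tool_pos: [0.532, 0.1744, 0.141]
tool_rot: [-28.8, 90.0, 41.3]
force: [0.9, 1.0, -0.5]
grip_width: 0.0316
{'time_s': 19.8333, 'tool_pos': [0.532, 0.1744, 0.141], 'tool_rot': [-28.843, 89.9927, 41.2903], 'force': [0.9232, 1.0367, -0.5482], 'wrist_torque': [-0.0284, -0.005, 0.033], 'grip_width': 0.0316, 'qpos': [-52.3458, 12.8901, 35.7147, 104.3754, -8.2431, 65.3182, 56.273]}
```

```bash
python3 -m pendant '[[28,[1,0,0],[0,0,0]],[28,[2,0,0],[0,0,0]],[28,[3,0,0],[0,0,0]],[28,[3.5,0,0],[0,0,0]],[28,[4,0,0],[0,0,0]],[28,[4.5,0,0],[0,0,0]]]' 15
python3 -c "
from h import *
st()"
```

```text
time_s: 20.33
tool_pos: [0.5323, 0.1746, 0.1367]
tool_rot: [-39.1, 90.0, 31.0]
force: [0.8, 0.5, 0.1]
grip_width: 0.0312
{'time_s': 20.3333, 'tool_pos': [0.5323, 0.1746, 0.1367], 'tool_rot': [-39.1303, 89.9542, 31.0032], 'force': [0.7618, 0.546, 0.0831], 'wrist_torque': [0.0853, -0.1951, 0.0439], 'grip_width': 0.0312, 'qpos': [-52.2603, 13.169, 35.663, 104.6214, -8.4525, 64.8122, 56.4289]}
```

```bash
python3 -m pendant '[[28,[0,0,0],[0,0,0]],[56,[0,0,0],[0,0,0]],[56,[0,0,0],[0,0,0]],[56,[0,0,0],[0,0,0]],[60,[-20,0,0],[0,0,0]],[60,[-50,0,0],[0,0,0]],[60,[-75,0,0],[0,0,0]],[60,[-75,0,-30],[0,0,0]],[60,[-75,0,-65],[0,0,0]],[60,[-75,0,-100],[0,0,0]]]' 15
python3 -c "
from h import *
st();sh();go(.629,-.116,.2,70)
c=optics.read_camera('side'); i=c['image'][100:220,200:360]; cv2.imwrite('pics/e_side.png',cv2.resize(i,None,fx=5,fy=5,interpolation=cv2.INTER_CUBIC))"
```

```text
time_s: 21.17
tool_pos: [0.4976, 0.0796, 0.2119]
tool_rot: [-110.9, 90.0, -40.6]
force: [0.4, -1.3, 0.1]
grip_width: 0.06
{'time_s': 21.1667, 'tool_pos': [0.4976, 0.0796, 0.2119], 'tool_rot': [-110.8695, 89.9644, -40.6402], 'force': [0.4193, -1.3037, 0.1422], 'wrist_torque': [-0.039, -0.0027, 0.0515], 'grip_width': 0.06, 'qpos': [-50.6591, 0.6374, 39.184, 106.9495, -0.3927, 72.535, 58.8701]}
tool axes in world (cols x y z): [[0.0, -0.941, 0.338], [-0.0, 0.338, 0.941], [-1.0, -0.001, -0.0]]
jaw now 70.2 tilt 0.04 -> shift mm [  12.  -189.8 -139.6] dist 236.0 turn [ 0.004  -0.0002  0.0006]
```

View pics/e_side.png

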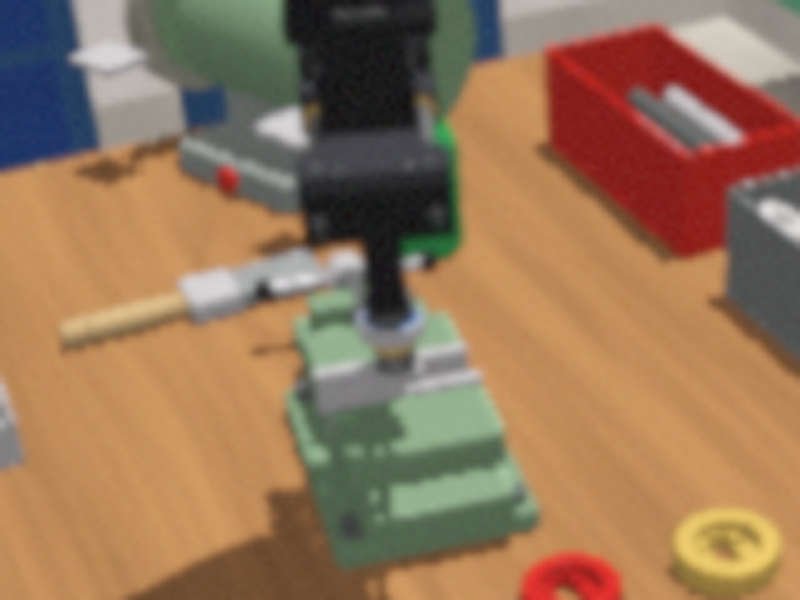

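```bash
python3 -m pendant '[[64,[0,-25,-20],[0.004,0,0]],[64,[0,-55,-42],[0.004,0,0]],[64,[0,-88,-66],[0.004,0,0]],[64,[0,-120,-90],[0.004,0,0]],[64,[0,-150,-112],[0.004,0,0]],[64,[30,-180,-132],[0.004,0,0]],[64,[60,-190,-139],[0.004,0,0]],[64,[90,-190,-139],[0.004,0,0]],[64,[90,-190,-139],[0.004,0,0]],[64,[90,-190,-139],[0.004,0,0]]]' 8
python3 -c "
from h import *
st();sh();go(.629,-.116,.023,70)
for n in ('side','top'):
  c=optics.read_camera(n); i=c['image']; i=i[100:280,180:400] if n=='side' else i[120:270,200:400]; cv2.imwrite('pics/f_%s.png'%n,cv2.resize(i,None,fx=3.5,fy=3.5,interpolation=cv2.INTER_CUBIC))
  if n=='side': cv2.imwrite('pics/f_side2.png',cv2.resize(c['image'][130:190,240:320],None,fx=8,fy=8,interpolation=cv2.INTER_CUBIC))"
```

```text
time_s: 22.05
tool_pos: [0.6281, -0.1144, 0.12]
tool_rot: [106.0, 89.7, 175.9]
force: [0.1, -0.1, -0.0]
grip_width: 0.0642
{'time_s': 22.05, 'tool_pos': [0.6281, -0.1144, 0.12], 'tool_rot': [105.999, 89.7467, 175.8873], 'force': [0.0628, -0.1498, -0.0437], 'wrist_torque': [0.0163, -0.0213, 0.0394], 'grip_width': 0.0642, 'qpos': [-26.5765, 27.0046, 44.8354, 94.1656, -20.2161, 67.5424, 92.9397]}
tool axes in world (cols x y z): [[-0.004, -0.939, 0.344], [0.0, 0.344, 0.939], [-1.0, 0.004, -0.001]]
jaw now 69.9 tilt 0.25 -> shift mm [97.  -1.8 -1. ] dist 97.0 turn [-0.0019 -0.0012 -0.0043]
```

View pics/f_side.png

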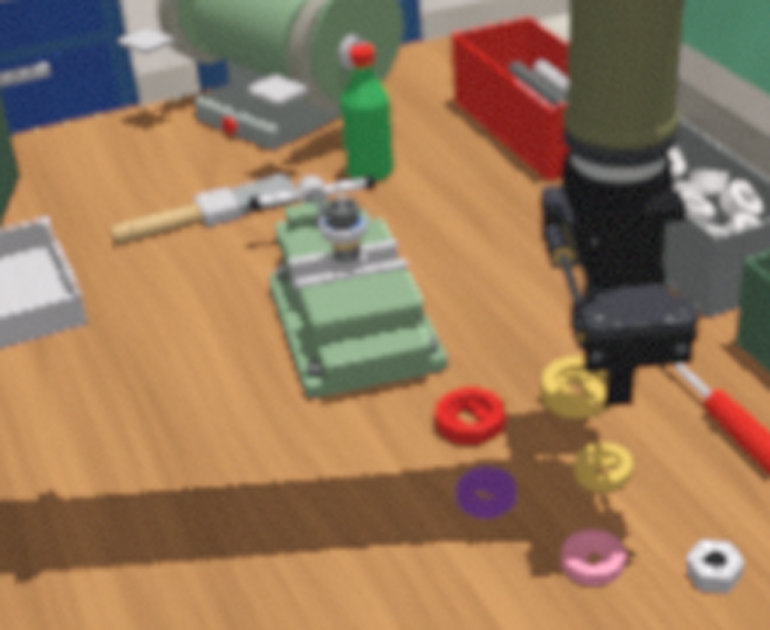

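View pics/f_top.png

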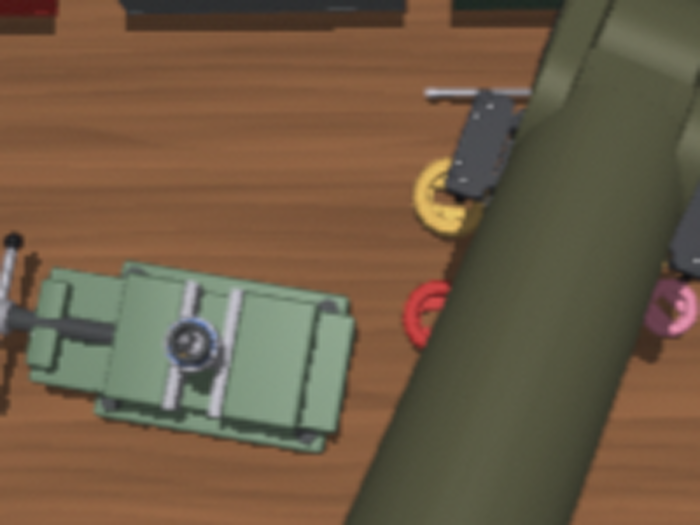

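View pics/f_side2.png

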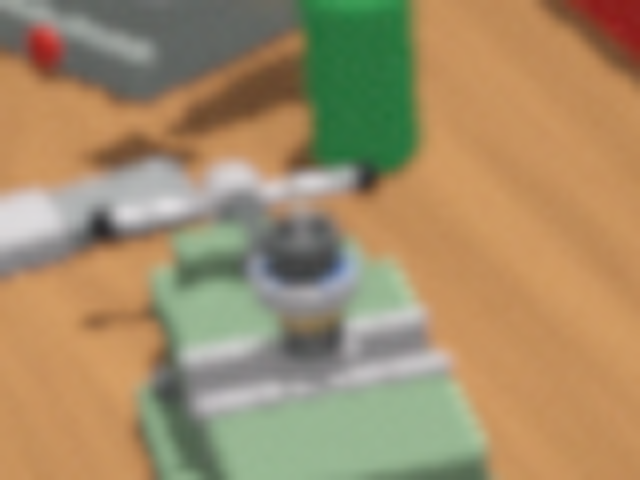

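```bash
python3 -m pendant '[[64,[35,-1.8,-1],[0,-0.0012,-0.0043]],[64,[65,-1.8,-1],[0,-0.0012,-0.0043]],[64,[85,-1.8,-1],[0,-0.0012,-0.0043]],[64,[96,-1.8,-1],[0,-0.0012,-0.0043]],[64,[98,-1.8,-1],[0,-0.0012,-0.0043]],[64,[98,-1.8,-1],[0,-0.0012,-0.0043]],[64,[98,-1.8,-1],[0,-0.0012,-0.0043]]]' 8
python3 -c "
from h import *
st();sh();go(.629,-.116,.0205,70)"
```

```text
time_s: 22.73
tool_pos: [0.6324, -0.1165, 0.0259]
tool_rot: [-73.7, 89.5, -3.8]
force: [0.1, -0.5, -0.3]
grip_width: 0.0639
{'time_s': 22.7333, 'tool_pos': [0.6324, -0.1165, 0.0259], 'tool_rot': [-73.7021, 89.5384, -3.767], 'force': [0.1335, -0.4562, -0.2518], 'wrist_torque': [-0.0158, -0.0031, 0.0292], 'grip_width': 0.0639, 'qpos': [-23.7342, 33.0855, 41.4207, 97.9858, -25.2558, 58.1226, 96.4856]}
tool axes in world (cols x y z): [[0.008, -0.939, 0.343], [-0.001, 0.343, 0.939], [-1.0, -0.008, 0.002]]
jaw now 69.9 tilt 0.46 -> shift mm [ 5.4  3.5 -0.7] dist 6.0 turn [-0.0011  0.0023  0.0077]
```

```bash
python3 -m pendant '[[64,[3,2,0],[0,0,0.004]],[64,[3,2,0],[0,0,0.004]],[64,[3,2,0],[0,0,0.004]],[40,[3,2,0],[0,0,0.004]],[40,[3,2,0],[0,0,0.004]],[40,[3,2,0],[0,0,0.004]],[40,[3,2,0],[0,0,0.004]],[40,[3,2,0],[0,0,0.004]]]' 6
python3 -c "
from h import *
st();sh();go(.629,-.116,.0205,70)"
```

```text
time_s: 23.4
tool_pos: [0.629, -0.1157, 0.0206]
tool_rot: [-14.1, 89.9, 55.8]
force: [-0.3, 0.5, 0.2]
grip_width: 0.0453
{'time_s': 23.4, 'tool_pos': [0.629, -0.1157, 0.0206], 'tool_rot': [-14.1165, 89.9192, 55.7863], 'force': [-0.2984, 0.4543, 0.2037], 'wrist_torque': [0.0406, -0.0569, 0.0058], 'grip_width': 0.0453, 'qpos': [-23.6359, 33.3684, 41.2355, 98.2841, -25.3983, 58.0088, 96.5801]}
tool axes in world (cols x y z): [[0.001, -0.939, 0.344], [0.001, 0.344, 0.939], [-1.0, -0.0, 0.001]]
jaw now 69.9 tilt 0.08 -> shift mm [ 0.1 -0.1 -0.2] dist 0.0 turn [-0.0017  0.0014  0.0003]
```

```bash
python3 -m pendant '[[62,[0,0,0],[0,0,0]],[62,[0,0,0],[0,0,0]],[62,[0,0,0],[0,0,0]],[62,[0,0,0],[0.12,0,0]],[62,[0,0,0],[0.24,0,0]],[62,[0,0,0],[0.36,0,0]],[62,[0,0,0],[0.48,0,0]],[62,[0,0,0],[0.6,0,0]],[62,[0,0,0],[0.72,0,0]],[62,[0,0,0],[0.84,0,0]]]' 6
python3 -m pendant '[[62,[0,0,0],[0.12,0,0]],[62,[0,0,0],[0.24,0,0]],[62,[0,0,0],[0.36,0,0]],[62,[0,0,0],[0.48,0,0]],[62,[0,0,0],[0.6,0,0]],[62,[0,0,0],[0.73,0,0]],[62,[0,0,0],[0.73,0,0]],[62,[0,0,0],[0.73,0,0]]]' 6
python3 -c "
from h import *
st();sh();go(.629,-.1157,.0205,-20)
c=optics.read_camera('side'); i=c['image'][200:280,310:400]; cv2.imwrite('pics/g_side.png',cv2.resize(i,None,fx=7,fy=7,interpolation=cv2.INTER_CUBIC))"
```

```text
time_s: 24.23
tool_pos: [0.6289, -0.1158, 0.0205]
tool_rot: [35.5, 89.9, 56.9]
force: [0.1, -0.4, -0.5]
grip_width: 0.0618
time_s: 24.9
tool_pos: [0.6288, -0.1158, 0.0203]
tool_rot: [85.0, 90.0, 65.2]
force: [0.1, 1.1, 1.1]
grip_width: 0.0623
{'time_s': 24.9, 'tool_pos': [0.6288, -0.1158, 0.0203], 'tool_rot': [85.0407, 89.9716, 65.1814], 'force': [0.1383, 1.0731, 1.0989], 'wrist_torque': [-0.0504, 0.1128, 0.0026], 'grip_width': 0.0623, 'qpos': [-35.529, 42.4467, 59.8658, 98.6636, -40.7375, 63.512, 17.4319]}
tool axes in world (cols x y z): [[0.0, 0.34, 0.941], [0.0, 0.941, -0.34], [-1.0, 0.0, 0.0]]
jaw now -19.9 tilt 0.03 -> shift mm [-0.2  0.1  0.1] dist 0.0 turn [ 0.0025  0.     -0.0005]
```

View pics/g_side.png

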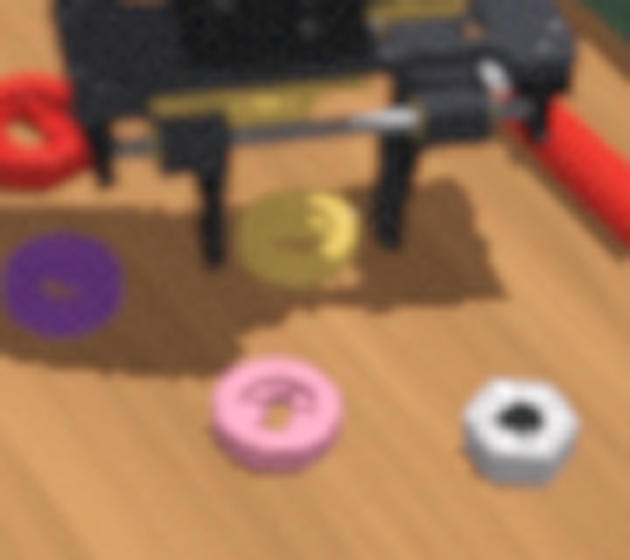

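```bash
python3 -m pendant '[[40,[0,0,0],[0.002,0,0]],[40,[0,0,0],[0.002,0,0]],[40,[0,0,0],[0.002,0,0]],[40,[0,0,0],[0.002,0,0]],[40,[0,0,0],[0.002,0,0]],[40,[0,0,0],[0.002,0,0]]]' 25
python3 - <<'E'
from h import *
st()
i=cv2.imread("pics/top0.png"); a=cv2.resize(i[172:204,346:380],None,fx=11,fy=11,interpolation=cv2.INTER_CUBIC)
s=cv2.imread("pics/side0.png"); b=cv2.resize(s[216:250,335:369],None,fx=11,fy=11,interpolation=cv2.INTER_CUBIC)
p=cv2.resize(i[206:230,242:268],None,fx=14,fy=14,interpolation=cv2.INTER_CUBIC)
h=max(a.shape[0],b.shape[0]); a=cv2.copyMakeBorder(a,0,h-a.shape[0],0,5,0); b=cv2.copyMakeBorder(b,0,h-b.shape[0],0,0,0)
cv2.imwrite("pics/ret.png",np.hstack([a,b])); cv2.imwrite("pics/pin.png",p)
E
```

```text
time_s: 25.45
tool_pos: [0.6289, -0.1158, 0.0206]
tool_rot: [78.2, 89.9, 58.1]
force: [-0.8, 0.2, 1.8]
grip_width: 0.0459
{'time_s': 25.45, 'tool_pos': [0.6289, -0.1158, 0.0206], 'tool_rot': [78.2392, 89.9148, 58.0842], 'force': [-0.836, 0.2094, 1.7922], 'wrist_torque': [-0.0207, 0.1923, 0.0309], 'grip_width': 0.0459, 'qpos': [-35.5153, 42.4237, 59.8896, 98.6645, -40.7824, 63.5353, 17.1878]}
```

View pics/ret.png

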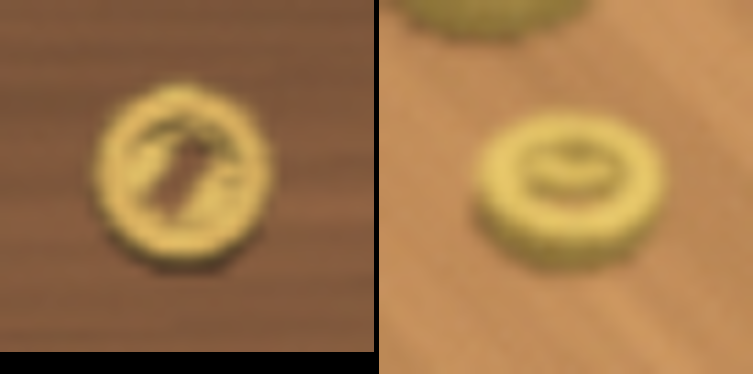

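View pics/pin.png

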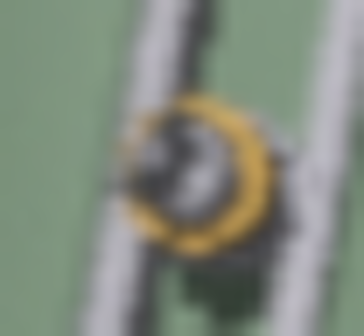

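```bash
python3 -m pendant '[[40,[-30,0,0],[0,0,0]],[40,[-65,0,0],[0,0,0]],[40,[-105,0,0],[0,0,0]],[40,[-145,0,0],[0,0,0]],[40,[-172,0,0],[0,0,0]],[40,[-172,0,0],[0,0,0]]]' 40
python3 -c "
from h import *
st();sh();go(.5323,.1746,.190,-20)
c=optics.read_camera('side'); i=c['image'][150:230,290:410]; cv2.imwrite('pics/h_side.png',cv2.resize(i,None,fx=6,fy=6,interpolation=cv2.INTER_CUBIC))"
```

```text
time_s: 25.95
tool_pos: [0.6317, -0.1178, 0.1992]
tool_rot: [18.8, 89.4, -1.3]
force: [0.9, 0.3, -0.8]
grip_width: 0.0449
{'time_s': 25.95, 'tool_pos': [0.6317, -0.1178, 0.1992], 'tool_rot': [18.8297, 89.3895, -1.3483], 'force': [0.8761, 0.3353, -0.8068], 'wrist_torque': [-0.1539, 0.0095, 0.0051], 'grip_width': 0.0449, 'qpos': [-40.0864, 31.8522, 67.6947, 89.7933, -30.1743, 78.0924, 10.4806]}
tool axes in world (cols x y z): [[0.011, 0.345, 0.939], [-0.0, 0.939, -0.345], [-1.0, 0.003, 0.01]]
jaw now -20.2 tilt 0.61 -> shift mm [   8.   240.2 -194.2] dist 309.0 turn [-0.0031  0.0101 -0.0034]
```

View pics/h_side.png

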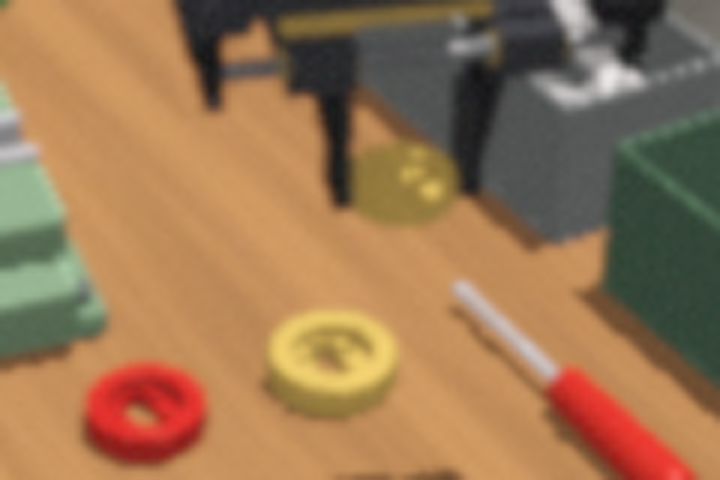

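```bash
python3 -m pendant '[[40,[0,20,-16],[0,0,0]],[40,[0,45,-37],[0,0.002,0]],[40,[0,72,-58],[0,0.004,0]],[40,[0,99,-80],[0,0.006,0]],[40,[0,126,-102],[0,0.006,0]],[40,[0,153,-124],[0,0.006,0]],[40,[0,180,-146],[0,0.006,0]],[40,[0,207,-168],[0,0.006,0]],[40,[4,230,-186],[0,0.006,0]],[40,[8,240,-194],[0,0.006,0]]]' 40
python3 -m pendant '[[40,[0,0,0],[0,0,0]],[40,[0,0,0],[0,0,0]],[40,[0,0,0],[0,0,0]]]' 40
python3 -c "
from h import *
st();sh();go(.5323,.1746,.161,-20)"
```

```text
time_s: 26.83
tool_pos: [0.5267, 0.1818, 0.1829]
tool_rot: [170.6, 89.5, 150.8]
force: [0.3, 0.9, -1.2]
grip_width: 0.0445
time_s: 27.08
tool_pos: [0.5297, 0.1739, 0.1843]
tool_rot: [-175.1, 89.7, 164.6]
force: [0.2, -0.8, -0.4]
grip_width: 0.0446
{'time_s': 27.0833, 'tool_pos': [0.5297, 0.1739, 0.1843], 'tool_rot': [-175.0722, 89.6969, 164.6185], 'force': [0.2318, -0.8009, -0.3728], 'wrist_torque': [-0.1926, 0.0363, 0.0222], 'grip_width': 0.0446, 'qpos': [-78.5441, 18.2052, 68.6597, 102.3163, -17.9584, 72.0012, -25.4075]}
tool axes in world (cols x y z): [[-0.005, 0.347, 0.938], [0.001, 0.938, -0.347], [-1.0, -0.0, -0.005]]
jaw now -20.3 tilt 0.30 -> shift mm [23.3  1.6  2.3] dist 23.0 turn [-0.0054 -0.0053  0.0004]
```

```bash
python3 -m pendant '[[40,[6,1.6,2.3],[-0.005,-0.005,0]],[40,[12,1.6,2.3],[-0.005,-0.005,0]],[40,[18,1.6,2.3],[-0.005,-0.005,0]],[40,[21,1.6,2.3],[-0.005,-0.005,0]],[40,[21,1.6,2.3],[-0.005,-0.005,0]],[40,[21,1.6,2.3],[-0.005,-0.005,0]]]' 40
python3 -c "
from h import *
st();sh();go(.5323,.1746,.150,-20)"
```

```text
time_s: 27.58
tool_pos: [0.532, 0.1766, 0.1634]
tool_rot: [145.7, 89.9, 125.7]
force: [-0.1, 0.9, 0.1]
grip_width: 0.0448
{'time_s': 27.5833, 'tool_pos': [0.532, 0.1766, 0.1634], 'tool_rot': [145.6628, 89.9318, 125.7493], 'force': [-0.0778, 0.9387, 0.0585], 'wrist_torque': [-0.0979, 0.0291, 0.0159], 'grip_width': 0.0448, 'qpos': [-77.2226, 19.793, 67.289, 103.4908, -19.5138, 69.7539, -24.1151]}
tool axes in world (cols x y z): [[-0.001, 0.341, 0.94], [0.001, 0.94, -0.341], [-1.0, 0.001, -0.001]]
jaw now -19.9 tilt 0.07 -> shift mm [13.4 -1.8  1. ] dist 14.0 turn [ 0.0015 -0.001  -0.0007]
```

Next, a slow descent to just past the pin-top height, to feel for contact.

```bash
python3 -m pendant '[[40,[1,-1.8,1],[0,0,0]],[40,[2,-1.8,1],[0,0,0]],[40,[3,-1.8,1],[0,0,0]],[40,[4,-1.8,1],[0,0,0]],[40,[5,-1.8,1],[0,0,0]],[40,[6,-1.8,1],[0,0,0]],[40,[7,-1.8,1],[0,0,0]]]' 40
python3 -c "
from h import *
st();sh();go(.5323,.1746,.150,-20)"
```

```text
time_s: 28.17
tool_pos: [0.5324, 0.175, 0.1567]
tool_rot: [117.9, 89.9, 98.0]
force: [0.2, -0.3, -0.8]
grip_width: 0.0447
{'time_s': 28.1667, 'tool_pos': [0.5324, 0.175, 0.1567], 'tool_rot': [117.9027, 89.9159, 98.0287], 'force': [0.1579, -0.2698, -0.803], 'wrist_torque': [-0.1237, 0.0805, 0.0232], 'grip_width': 0.0447, 'qpos': [-76.6985, 20.1995, 66.9384, 103.9627, -19.9792, 69.0467, -23.5676]}
tool axes in world (cols x y z): [[-0.0, 0.34, 0.94], [0.001, 0.94, -0.34], [-1.0, 0.001, -0.001]]
jaw now -19.9 tilt 0.08 -> shift mm [ 6.7 -0.4  0.1] dist 7.0 turn [ 0.0022 -0.0007 -0.0013]
```

```bash
python3 -m pendant '[[40,[0.5,-0.4,0],[0,0,0]],[40,[1,-0.4,0],[0,0,0]],[40,[1.5,-0.4,0],[0,0,0]],[40,[2,-0.4,0],[0,0,0]]]' 40
python3 -c "
from h import *
st()"
```

```text
time_s: 28.5
tool_pos: [0.5323, 0.1746, 0.1547]
tool_rot: [113.8, 89.9, 93.9]
force: [0.3, 0.1, 0.2]
grip_width: 0.0447
{'time_s': 28.5, 'tool_pos': [0.5323, 0.1746, 0.1547], 'tool_rot': [113.8163, 89.9151, 93.934], 'force': [0.3487, 0.086, 0.1766], 'wrist_torque': [-0.0566, 0.0546, -0.0291], 'grip_width': 0.0447, 'qpos': [-76.5858, 20.2931, 66.8565, 104.1176, -20.0879, 68.8407, -23.4515]}
```

```bash
python3 -m pendant '[[40,[0.7,0,0],[0,0,0]],[40,[1.4,0,0],[0,0,0]],[40,[2.1,0,0],[0,0,0]],[40,[2.8,0,0],[0,0,0]],[40,[3.5,0,0],[0,0,0]]]' 40
python3 -m pendant '[[40,[0.5,0,0],[0,0,0]],[40,[1,0,0],[0,0,0]],[40,[1.5,0,0],[0,0,0]]]' 40
python3 -c "
from h import *
st()"
```

```text
time_s: 28.92
tool_pos: [0.5322, 0.1746, 0.1512]
tool_rot: [117.9, 89.9, 98.0]
force: [0.1, 0.2, -1.2]
grip_width: 0.0447
time_s: 29.17
tool_pos: [0.5323, 0.1746, 0.1499]
tool_rot: [121.5, 89.9, 101.7]
force: [-1.1, -0.8, 1.6]
grip_width: 0.0444
{'time_s': 29.1667, 'tool_pos': [0.5323, 0.1746, 0.1499], 'tool_rot': [121.5441, 89.9085, 101.6653], 'force': [-1.0761, -0.7947, 1.5997], 'wrist_torque': [-0.1408, 0.3101, 0.0526], 'grip_width': 0.0444, 'qpos': [-76.2792, 20.6339, 66.5653, 104.4064, -20.4511, 68.3852, -23.1883]}
```

```bash
python3 -m pendant '[[40,[0.7,0,0],[0,0,0]],[40,[1.4,0,0],[0,0,0]],[40,[2.1,0,0],[0,0,0]],[40,[2.8,0,0],[0,0,0]],[40,[3.5,0,0],[0,0,0]],[40,[4,0,0],[0,0,0]]]' 45
python3 -m pendant '[[40,[0.7,0,0],[0,0,0]],[40,[1.3,0,0],[0,0,0]],[40,[2,0,0],[0,0,0]],[40,[2,0,0],[0,0,0]]]' 45
python3 -c "
from h import *
st()"
```

```text
time_s: 29.67
tool_pos: [0.5323, 0.1746, 0.1461]
tool_rot: [116.7, 89.9, 96.8]
force: [-2.8, -1.1, 5.8]
grip_width: 0.0444
time_s: 30.0
tool_pos: [0.5324, 0.1747, 0.1443]
tool_rot: [119.3, 89.9, 99.5]
force: [-3.1, -0.8, 7.5]
grip_width: 0.0446
{'time_s': 30.0, 'tool_pos': [0.5324, 0.1747, 0.1443], 'tool_rot': [119.3474, 89.8873, 99.4633], 'force': [-3.0607, -0.8476, 7.4989], 'wrist_torque': [-0.1781, 0.8517, -0.0154], 'grip_width': 0.0446, 'qpos': [-75.9069, 21.0329, 66.2222, 104.7329, -20.8932, 67.8449, -22.8697]}
```

```bash
python3 -m pendant '[[40,[0,-0.3,-0.5],[0,0,0]],[40,[0,-0.5,-1],[0,0,0]],[40,[0,-0.5,-1],[0,0,0]]]' 45
python3 -c "
from h import *
st()
c=optics.read_camera('side'); i=c['image'][120:190,230:330]; cv2.imwrite('pics/i_side.png',cv2.resize(i,None,fx=7,fy=7,interpolation=cv2.INTER_CUBIC))"
```

```text
time_s: 30.25
tool_pos: [0.5322, 0.1746, 0.1448]
tool_rot: [69.9, 89.8, 50.0]
force: [-0.3, -0.1, 7.9]
grip_width: 0.0447
{'time_s': 30.25, 'tool_pos': [0.5322, 0.1746, 0.1448], 'tool_rot': [69.859, 89.8256, 49.9735], 'force': [-0.2514, -0.1347, 7.942], 'wrist_torque': [-0.1691, 0.3584, -0.0048], 'grip_width': 0.0447, 'qpos': [-76.0897, 20.8258, 66.3007, 104.8429, -20.7206, 67.6977, -23.0096]}
```

View pics/i_side.png

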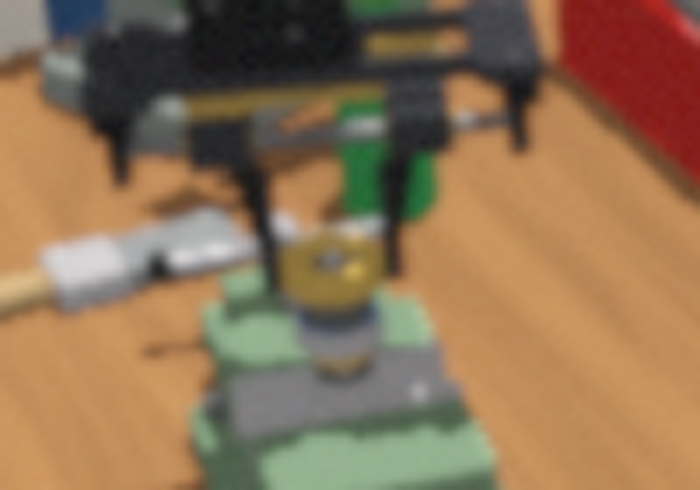

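```bash
python3 -m pendant '[[40,[0.6,0,0],[0,0,0]],[40,[1.2,0,0],[0,0,0]],[40,[1.8,0,0],[0,0,0]],[40,[2.4,0,0],[0,0,0]],[40,[2.4,0,0],[0,0,0]]]' 50
python3 -c "
from h import *
st();go(.5321,.1746,.141,-20)"
```

```text
time_s: 30.72
tool_pos: [0.5322, 0.1747, 0.1426]
tool_rot: [73.6, 89.8, 53.7]
force: [-2.1, -0.8, 10.1]
grip_width: 0.0449
{'time_s': 30.7167, 'tool_pos': [0.5322, 0.1747, 0.1426], 'tool_rot': [73.5651, 89.8298, 53.6832], 'force': [-2.0812, -0.8427, 10.054], 'wrist_torque': [-0.1503, 0.6104, 0.0274], 'grip_width': 0.0449, 'qpos': [-75.933, 20.9951, 66.1592, 104.9587, -20.9013, 67.5028, -22.8746]}
jaw now -19.9 tilt 0.17 -> shift mm [ 1.6 -0.1 -0.1] dist 2.0 turn [ 0.0021  0.0008 -0.0029]
```

```bash
python3 -m pendant '[[40,[0.6,-0.2,-0.4],[0,0,0]],[40,[1.2,-0.3,-0.6],[0,0,0]],[40,[1.4,-0.3,-0.6],[0,0,0]],[40,[1.4,-0.3,-0.6],[0,0,0]]]' 50
python3 -c "
from h import *
st();go(.5321,.1746,.141,-20)"
```

```text
time_s: 31.05
tool_pos: [0.5321, 0.1746, 0.1416]
tool_rot: [61.3, 89.8, 41.4]
force: [-2.0, -0.1, 11.6]
grip_width: 0.0444
{'time_s': 31.05, 'tool_pos': [0.5321, 0.1746, 0.1416], 'tool_rot': [61.2695, 89.7661, 41.3828], 'force': [-2.0405, -0.1338, 11.5827], 'wrist_torque': [-0.1694, 0.4204, 0.0368], 'grip_width': 0.0444, 'qpos': [-75.9665, 20.9807, 66.1557, 105.0902, -20.9201, 67.3074, -22.8655]}
jaw now -19.9 tilt 0.23 -> shift mm [ 0.6 -0.  -0. ] dist 1.0 turn [ 0.002   0.002  -0.0036]
```

```bash
python3 -m pendant '[[40,[0.5,-0.1,-0.3],[0,0.001,-0.002]],[40,[1.0,-0.2,-0.5],[0,0.002,-0.003]],[40,[1.0,-0.2,-0.5],[0,0.002,-0.003]]]' 50
python3 -c "
from h import *
st();sh()"
```

```text
time_s: 31.3
tool_pos: [0.5322, 0.1747, 0.141]
tool_rot: [46.6, 89.9, 26.7]
force: [-1.7, -0.8, 11.8]
grip_width: 0.0443
{'time_s': 31.3, 'tool_pos': [0.5322, 0.1747, 0.141], 'tool_rot': [46.6301, 89.9125, 26.7447], 'force': [-1.7065, -0.7875, 11.8097], 'wrist_torque': [-0.157, 0.308, -0.0796], 'grip_width': 0.0443, 'qpos': [-75.8567, 21.1715, 66.0623, 105.0158, -20.9767, 67.3921, -22.8445]}
tool axes in world (cols x y z): [[0.001, 0.34, 0.94], [0.001, 0.94, -0.34], [-1.0, 0.001, 0.001]]
```

```bash
python3 -m pendant '[[40,[0.3,0,0],[-0.08,0,0]],[40,[0.3,0,0],[-0.16,0,0]],[40,[0.3,0,0],[-0.25,0,0]],[40,[0.3,0,0],[-0.25,0,0]]]' 50
python3 -c "
from h import *
st();go(.5321,.1746,.141,-20)"
```

```text
time_s: 31.63
tool_pos: [0.5324, 0.1748, 0.1409]
tool_rot: [43.7, 89.9, 38.3]
force: [-0.3, 0.8, 12.7]
grip_width: 0.0445
{'time_s': 31.6333, 'tool_pos': [0.5324, 0.1748, 0.1409], 'tool_rot': [43.6743, 89.8595, 38.3197], 'force': [-0.3008, 0.8451, 12.6603], 'wrist_torque': [-0.1808, 0.1718, -0.0239], 'grip_width': 0.0445, 'qpos': [-73.6645, 19.5435, 62.753, 104.9764, -18.9412, 66.8362, -10.0249]}
jaw now -5.4 tilt 0.14 -> shift mm [-0.1 -0.2 -0.3] dist 0.0 turn [ 0.2556  0.0015 -0.0019]
```

```bash
python3 -m pendant '[[40,[0,0,0],[-0.1,0,0]],[40,[0,0,0],[-0.2,0,0]],[40,[0,0,0],[-0.3,0,0]],[40,[0,0,0],[-0.3,0,0]]]' 50
python3 -c "
from h import *
st();go(.5321,.1746,.141,-20)
c=optics.read_camera('side'); i=c['image'][120:190,230:330]; cv2.imwrite('pics/j_side.png',cv2.resize(i,None,fx=7,fy=7,interpolation=cv2.INTER_CUBIC))"
```

```text
time_s: 31.97
tool_pos: [0.5325, 0.1749, 0.141]
tool_rot: [28.0, 89.8, 39.9]
force: [-0.0, 0.1, 11.6]
grip_width: 0.0444
{'time_s': 31.9667, 'tool_pos': [0.5325, 0.1749, 0.141], 'tool_rot': [28.0385, 89.842, 39.8981], 'force': [-0.0204, 0.0921, 11.6324], 'wrist_torque': [-0.1362, 0.1101, 0.0105], 'grip_width': 0.0444, 'qpos': [-71.046, 18.0104, 59.0248, 104.9155, -16.8958, 66.3807, 5.4531]}
jaw now 11.9 tilt 0.16 -> shift mm [ 0.  -0.2 -0.4] dist 0.0 turn [ 0.5561  0.002  -0.0019]
```

View pics/j_side.png

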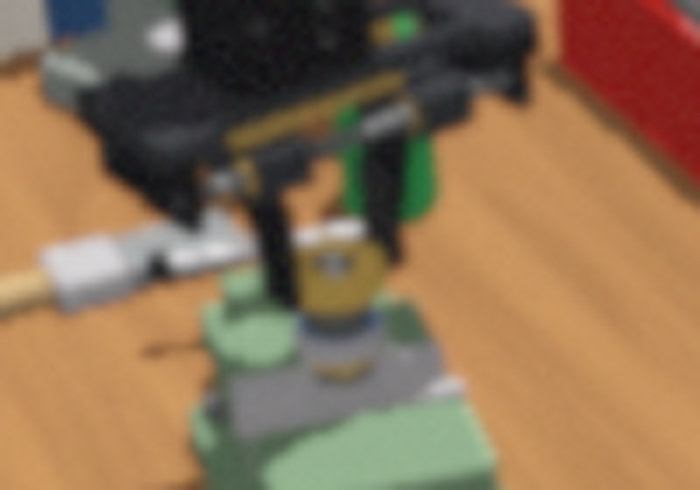

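```bash
python3 -m pendant '[[40,[0,0,0],[-0.11,0,0]],[40,[0,0,0],[-0.22,0,0]],[40,[0,0,0],[-0.33,0,0]],[40,[0,0,0],[-0.44,0,0]],[40,[0,0,0],[-0.55,0,0]],[40,[0,0,0],[-0.66,0,0]],[40,[0,0,0],[-0.77,0,0]],[40,[0,0,0],[-0.88,0,0]],[40,[0,0,0],[-0.98,0,0]],[40,[0,0,0],[-1.015,0,0]]]' 50
python3 -m pendant '[[40,[0,0,0],[0,0,0]],[40,[0,0,0],[0,0,0]]]' 50
python3 -c "
from h import *
st();sh();go(.5323,.1747,.141,70)
c=optics.read_camera('side'); i=c['image'][120:190,230:330]; cv2.imwrite('pics/k_side.png',cv2.resize(i,None,fx=7,fy=7,interpolation=cv2.INTER_CUBIC))"
```

```text
time_s: 32.85
tool_pos: [0.5325, 0.175, 0.1411]
tool_rot: [-29.2, 89.8, 40.8]
force: [-1.5, 0.1, 12.1]
grip_width: 0.0446
time_s: 33.02
tool_pos: [0.5325, 0.175, 0.1411]
tool_rot: [-29.0, 89.8, 40.8]
force: [-0.0, -0.0, 11.6]
grip_width: 0.0446
{'time_s': 33.0167, 'tool_pos': [0.5325, 0.175, 0.1411], 'tool_rot': [-28.9958, 89.8299, 40.7779], 'force': [-0.037, -0.0481, 11.6136], 'wrist_torque': [-0.0281, 0.0982, -0.0036], 'grip_width': 0.0446, 'qpos': [-62.7449, 14.8796, 48.1971, 104.7125, -12.2152, 65.585, 59.3366]}
tool axes in world (cols x y z): [[0.002, -0.938, 0.346], [0.002, 0.346, 0.938], [-1.0, -0.001, 0.003]]
jaw now 69.8 tilt 0.17 -> shift mm [ 0.1  0.1 -0.3] dist 0.0 turn [-0.0039  0.0026  0.0014]
```

View pics/k_side.png

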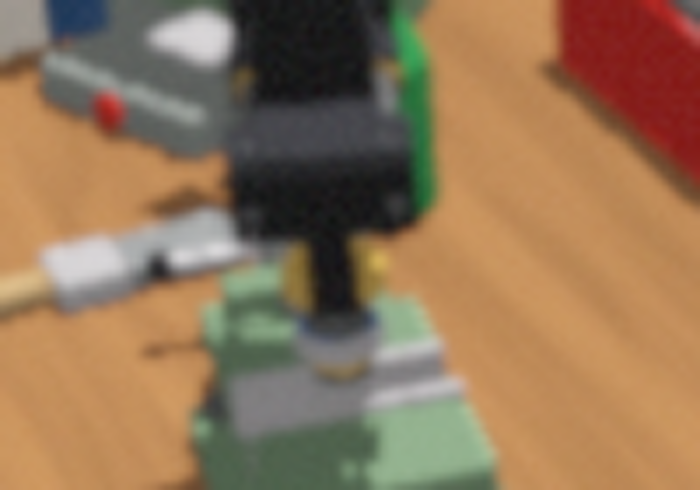

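```bash
python3 -m pendant '[[40,[-0.6,0,0],[0,0,0]],[40,[-1.2,0,0],[0,0,0]],[40,[-1.8,0,0],[0,0,0]],[40,[-2.4,0,0],[0,0,0]],[40,[-2.4,0,0],[0,0,0]]]' 50
python3 -c "
from h import *
st()"
python3 -m pendant '[[40,[-0.6,0,0],[0,0,0]],[40,[-1.2,0,0],[0,0,0]],[40,[-1.2,0,0],[0,0,0]]]' 50
python3 -c "
from h import *
st()"
```

```text
time_s: 33.48
tool_pos: [0.5324, 0.175, 0.1432]
tool_rot: [-34.6, 89.8, 35.2]
force: [0.6, -0.4, 9.9]
grip_width: 0.0447
{'time_s': 33.4833, 'tool_pos': [0.5324, 0.175, 0.1432], 'tool_rot': [-34.5555, 89.8413, 35.2214], 'force': [0.6364, -0.4105, 9.9158], 'wrist_torque': [0.0665, -0.0927, -0.0613], 'grip_width': 0.0447, 'qpos': [-62.848, 14.731, 48.2634, 104.5926, -12.0648, 65.8092, 59.216]}
time_s: 33.73
tool_pos: [0.5324, 0.175, 0.1442]
tool_rot: [-37.4, 89.8, 32.3]
force: [0.4, 0.9, 8.0]
grip_width: 0.0444
{'time_s': 33.7333, 'tool_pos': [0.5324, 0.175, 0.1442], 'tool_rot': [-37.4393, 89.8448, 32.3375], 'force': [0.4449, 0.9335, 7.9804], 'wrist_torque': [0.0357, -0.2144, -0.0461], 'grip_width': 0.0444, 'qpos': [-62.886, 14.6592, 48.2846, 104.5351, -11.9913, 65.9137, 59.1574]}
```

```bash
python3 -m pendant '[[40,[-0.5,0,0],[0,0,0]],[40,[-1,0,0],[0,0,0]],[40,[-1,0,0],[0,0,0]]]' 50
python3 -m pendant '[[40,[-0.5,0,0],[0,0,0]],[40,[-0.5,0,0],[0,0,0]]]' 50
python3 -m pendant '[[40,[-0.5,0,0],[0,0,0]],[40,[-0.5,0,0],[0,0,0]]]' 50
```

```text
time_s: 33.98
tool_pos: [0.5323, 0.175, 0.145]
tool_rot: [-38.3, 89.8, 31.4]
force: [1.3, 0.3, 8.1]
grip_width: 0.0446
time_s: 34.15
tool_pos: [0.5323, 0.175, 0.1454]
tool_rot: [-39.7, 89.9, 30.1]
force: [1.9, 0.3, 7.1]
grip_width: 0.0445
time_s: 34.32
tool_pos: [0.5323, 0.175, 0.1456]
tool_rot: [-43.2, 89.9, 26.5]
force: [4.1, 0.2, 4.7]
grip_width: 0.0445
```

```bash
python3 -m pendant '[[40,[-0.4,-0.3,0],[0,0,0]],[40,[-0.5,-0.6,0.1],[0,0,0]],[40,[-0.5,-0.6,0.1],[0,0,0]]]' 50
python3 -c "
from h import *
st()"
```

```text
time_s: 34.57
tool_pos: [0.5322, 0.175, 0.1456]
tool_rot: [-19.6, 89.9, 50.2]
force: [5.1, 2.2, 5.9]
grip_width: 0.0443
{'time_s': 34.5667, 'tool_pos': [0.5322, 0.175, 0.1456], 'tool_rot': [-19.623, 89.9398, 50.174], 'force': [5.0941, 2.1774, 5.8893], 'wrist_torque': [0.5564, -1.1271, 0.0201], 'grip_width': 0.0443, 'qpos': [-62.8998, 14.6214, 48.2978, 104.3913, -11.9267, 66.1779, 59.1232]}
```

```bash
python3 -m pendant '[[40,[-0.5,0.3,0],[0,0,0]],[40,[-0.7,0.6,0],[0,0,0]],[40,[-0.7,0.6,0],[0,0,0]]]' 50
python3 -c "
from h import *
st();go(.5323,.1747,.1456,70)"
```

```text
time_s: 34.82
tool_pos: [0.5316, 0.1748, 0.1458]
tool_rot: [-68.7, 89.9, 1.1]
force: [6.2, 1.4, 1.7]
grip_width: 0.0445
{'time_s': 34.8167, 'tool_pos': [0.5316, 0.1748, 0.1458], 'tool_rot': [-68.7145, 89.9438, 1.0743], 'force': [6.248, 1.4446, 1.6986], 'wrist_torque': [0.5307, -1.5516, -0.0006], 'grip_width': 0.0445, 'qpos': [-62.9902, 14.5213, 48.3195, 104.4627, -11.7983, 66.1647, 59.0072]}
jaw now 69.8 tilt 0.06 -> shift mm [ 0.2 -0.7  0.1] dist 1.0 turn [-0.0037  0.0004  0.0009]
```

```bash
python3 -m pendant '[[40,[0,-0.5,0],[0,0,0]],[40,[0,-1,0],[0,0,0]],[40,[0,-1,0],[0,0,0]]]' 50
python3 -m pendant '[[40,[0,0,0],[0,0,0]],[50,[0,0,0],[0,0,0]],[60,[0,0,0],[0,0,0]],[64,[0,0,0],[0,0,0]],[64,[0,0,0],[0,0,0]],[64,[0,0,0],[0,0,0]]]' 10
python3 -c "
from h import *
st();go(.5323,.1747,.1456,70)"
```

```text
time_s: 35.07
tool_pos: [0.5317, 0.1748, 0.1457]
tool_rot: [96.2, 89.9, 166.0]
force: [5.2, 2.8, 4.0]
grip_width: 0.0446
time_s: 35.57
tool_pos: [0.5298, 0.1735, 0.1446]
tool_rot: [129.2, 89.7, -161.0]
force: [0.4, -0.4, 0.5]
grip_width: 0.0626
{'time_s': 35.5667, 'tool_pos': [0.5298, 0.1735, 0.1446], 'tool_rot': [129.2355, 89.6559, -160.989], 'force': [0.3582, -0.3584, 0.4545], 'wrist_torque': [0.0022, -0.0468, -0.012], 'grip_width': 0.0626, 'qpos': [-62.8678, 14.6509, 48.3113, 104.4974, -11.8675, 66.4457, 59.143]}
jaw now 69.8 tilt 0.34 -> shift mm [-1.  -1.9  2. ] dist 3.0 turn [-0.0039 -0.0038 -0.0047]
```

```bash
python3 -m pendant '[[70,[0,-1.9,2],[0,0,0]],[70,[-10,-1.9,2],[0,0,0]],[70,[-40,-1.9,2],[0,0,0]],[70,[-80,-1.9,2],[0,0,0]],[70,[-80,-1.9,-30],[0,0,0]],[70,[-80,-1.9,-70],[0,0,0]],[70,[-80,-1.9,-110],[0,0,0]],[70,[-80,-1.9,-150],[0,0,0]],[70,[-80,-1.9,-190],[0,0,0]],[70,[-80,-1.9,-200],[0,0,0]]]' 10
python3 -c "
from h import *
st()
C={n:optics.read_camera(n) for n in ('side','top')}
a=cv2.resize(C['side']['image'][130:185,250:310],None,fx=6,fy=6,interpolation=cv2.INTER_CUBIC); b=cv2.resize(C['top']['image'][195:250,225:285],None,fx=6,fy=6,interpolation=cv2.INTER_CUBIC)
cv2.imwrite('pics/l.png',np.hstack([a,b]))
for n,c in C.items():
  P=cloud(c)
  for l in ('retainer','spacer','bearing','pin','groove'):
    for m in models.masks_of(n,l):
      v,u=np.nonzero(m['pixels'])
      if len(v)>8:
        q=np.median(P[m['pixels']],0)
        if np.hypot(q[0]-.532,q[1]-.174)<.03: print(n,l,round(m['confidence'],2),len(v),q.round(4),np.percentile(P[m['pixels']][:,2],[10,50,90]).round(4), 'at z .132:',atz(c,u.mean(),v.mean(),.132).round(4))
"
```

```text
time_s: 36.4
tool_pos: [0.4622, -0.021, 0.2262]
tool_rot: [100.2, 89.8, 169.5]
force: [-0.1, -0.3, -0.6]
grip_width: 0.0699
{'time_s': 36.4, 'tool_pos': [0.4622, -0.021, 0.2262], 'tool_rot': [100.1572, 89.7714, 169.4793], 'force': [-0.0652, -0.3427, -0.5685], 'wrist_torque': [-0.0362, -0.0544, -0.0459], 'grip_width': 0.0699, 'qpos': [-60.0145, -10.4437, 54.5127, 110.9567, 8.7008, 75.5338, 61.1449]}
top retainer 0.73 206 [0.5297 0.1761 0.1394] [0.1328 0.1394 0.1424] at z .132: [0.5307 0.1763 0.132 ]
top groove 0.63 242 [0.5313 0.174  0.1389] [0.1311 0.1389 0.1422] at z .132: [0.5318 0.1746 0.132 ]
```

View pics/l.png

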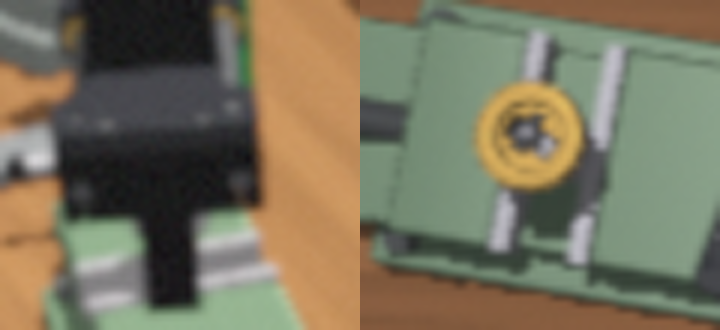

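```bash
python3 -m pendant '[[70,[0,-40,0],[0,0,0]],[70,[0,-80,-10],[0,0,0]],[70,[0,-120,-30],[0,0,0]],[70,[0,-150,-60],[0,0,0]],[70,[0,-180,-90],[0,0,0]],[70,[0,-180,-90],[0,0,0]],[70,[0,-180,-90],[0,0,0]]]' 10
cat > chk.py <<'E'
from fit import *
st()
C={n:optics.read_camera(n) for n in ('side','top')}
a=cv2.resize(C['side']['image'][130:185,250:310],None,fx=6,fy=6,interpolation=cv2.INTER_CUBIC); b=cv2.resize(C['top']['image'][195:250,225:285],None,fx=6,fy=6,interpolation=cv2.INTER_CUBIC)
cv2.imwrite('pics/m.png',np.hstack([a,b]))
for n,c in C.items():
    P=cloud(c)
    r=np.hypot(P[...,0]-.5322,P[...,1]-.1747)
    s=(r>.019)&(r<.022)&(P[...,2]>.12); print(n,"rim z",len(P[s]),np.percentile(P[s][:,2],[10,50,90]).round(4))
    for l in ('retainer','spacer','bearing'):
        for m in models.masks_of(n,l):
            v,u=np.nonzero(m['pixels'])
            if len(v)<8: continue
            q=np.median(P[m['pixels']],0)
            if np.hypot(q[0]-.532,q[1]-.174)<.03: print(n,l,round(m['confidence'],2),len(v),q.round(4),"rows",v.min(),v.max(),"cols",u.min(),u.max())
    s=(P[...,0]>.35)&(P[...,0]<.42)&(P[...,1]>-.1)&(P[...,1]<.1); print(n,"bench",np.median(P[s][:,2]).round(4))
E
python3 chk.py
```

```text
time_s: 37.58
tool_pos: [0.6014, -0.1663, 0.2246]
tool_rot: [159.6, 89.6, -131.1]
force: [-0.9, -0.1, 0.3]
grip_width: 0.0698
{'time_s': 37.5833, 'tool_pos': [0.6014, -0.1663, 0.2246], 'tool_rot': [159.5514, 89.5579, -131.0588], 'force': [-0.9222, -0.0837, 0.3345], 'wrist_torque': [0.0339, 0.0575, 0.0282], 'grip_width': 0.0698, 'qpos': [-34.1887, 25.1692, 62.268, 89.8807, -22.132, 78.7784, 99.6223]}
side rim z 45 [0.1309 0.1369 0.1409]
side retainer 0.48 153 [0.5326 0.1724 0.1366] rows 151 162 cols 269 284
side bearing 0.45 64 [0.525  0.1622 0.1054] rows 164 170 cols 271 284
side bench 0.0015
top rim z 57 [0.1382 0.1403 0.1431]
top retainer 0.49 230 [0.5324 0.1765 0.1392] rows 209 226 cols 244 262
top spacer 0.64 3786 [0.534  0.187  0.0583] rows 186 248 cols 193 300
top bearing 0.72 3810 [0.5345 0.1891 0.0584] rows 187 248 cols 192 301
top bench 0.6634
```

View pics/m.png

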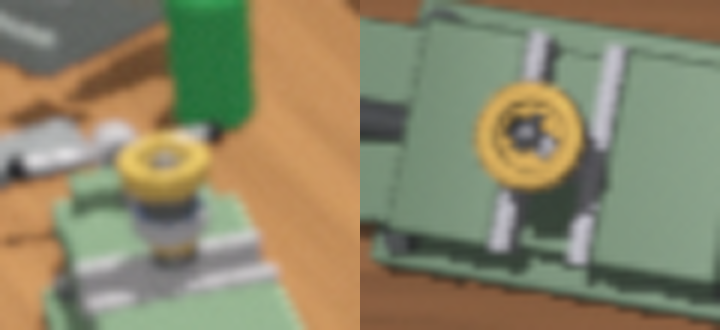

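```bash
python3 -m pendant '[[70,[0,0,0],[0,0,0]],[70,[0,0,0],[0,0,0]],[70,[0,0,0],[0,0,0]]]' 10; python3 -c "
from h import *
print(env.sign_off())"
```

```text
time_s: 38.23
tool_pos: [0.6017, -0.1603, 0.2256]
tool_rot: [116.7, 89.8, -173.4]
force: [-0.0, 0.6, 0.2]
grip_width: 0.0701
the job is handed in; nothing more can be done
None
```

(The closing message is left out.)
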